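Sort the handful from the wash

ROBOT

A 6-joint arm with a two-finger parallel gripper is mounted at the origin on the work surface. World frame = base frame: x ahead of the robot, y to its left, z up, the work surface at z = 0. Lengths are in m, angles in rad, forces in N, time in s.
With the tool pointing down it reaches from about 0.3 to 1 m from the base axis. Payload 5.1 kg.
Tool frame: the origin (TCP) lies midway between the tips of the shut fingers; the grasp point (between the pads) lies env.tcp_to_grasp behind it (env.tcp_to_grasp is the distance from the TCP to the grasp point, in m); x points along the fingers, y is the direction in which the jaws open and shut, and the axes are right-handed (so a half turn about x gives the same grasp; the last joint's range is limited). The gripper opens to 95 mm and grips with 3 to 60 N. Pads are 20 mm wide; open, the fingers measure 119 mm over their backs; the gripper's body (75 mm by 180 mm) begins 59 mm behind the grasp point.
Start: joints at [-1.254, 0.124, 1.65, -0, 1.367, -0.083], TCP at [0.253, -0.599, 0.193] pointing down, gripper open.
Joint ranges: [-2.61, 2.61], [-1.02, 2.33], [0.03, 2.71], [-1.35, 4.49], [0.32, 2.68], [-2.91, 2.91]. Speed limits (rad/s): [2.57, 2.57, 3.14, 3.14, 3.14, 3.14].

INTERFACE

Orientations are given as a rotation vector (axis times angle).
In Python, from rig import env gives the robot as it stands.
- The arm moves only by the tool carry_out, never from a script. Its argument "steps" is a list of rows, each a list of 5 numbers: the shift along the tool's x, y, z in m, then the turn about the tool's x in rad, then the finger opening in m, from 0 to 0.0951. In form: [[x, y, z, yaw, claw], ...]. A call has 1 to 8 rows; each row shifts and turns the commanded pose from where the row before left it, along the tool's axes as they then stand; what a row does not reach is not made up. A row lasts 1/10 s, in which the tool goes at most 50 mm and 8.59 degrees, less where a joint would pass 70% of its speed; a pose out of reach is approached as far as the arm can. A call with a gripper value outside its range is refused whole. The fingers move at their own pace and stop on an object; the grip force is fixed at half the most. Time passes only in rows, so rows that do not move let the fingers close. It gives the time, the measured TCP pose, the force and the opening at its end, in the units of the state.
- env.read_state(): the state, without advancing time (a new reading comes with each control period).
- env.read_camera(name): name is "scene" or "side" or "wrist"; returns a dict with "img" (384x512x3 uint8, red, green, blue), "z_map" (384x512 float32, m along the optical axis (not along the pixel's ray), 0 where there is no reading), "K" (3x3 intrinsics, pixels), "xyz" and "attitude" of the camera in the world. Camera axes: x right, y down, z forward; pixel columns grow to the right and rows downward; lengths in m; the calibration is good to about 2 mm. A picture is of the moment at which its call begins.
- env.job_done(): hands the job in, once; it reports no verdict.
The state is a dict: "clock": time; "joint_positions": joint angles; "joint_vel": joint speeds; "tau": joint torques, N m; "position": TCP position; "tool_rot": TCP orientation; "force": force on the tool from outside, world axes, zero at the start; "wrist_torque": the same for the moment, N m; "finger_gap": finger opening in m.
Only numpy, scipy, OpenCV 4.12 (cv2) and the standard library are available. Lean on these libraries where they do the work, as an engineer would, in place of code of your own. Each camera call takes 0.05 s, during which the arm holds its last target.

TASK

Sort the things that came out of the wash: lay the two clothes pegs flat on the bottom of the peg box, side by side and in line with the ones already in it, put the car key fob and the lighter flat inside the green dish, and stand the dosing cup upright on the middle of the blue tub's lid. Let go of everything, leave the box, dish and tub standing level, and do not shift the soap or the brush.

Things in the scene. Friction and masses are not known exactly. Their poses are not given: they have to be found in the camera images.
- peg_a: One of two like pegs: a purple plastic spring clothes peg lying on its side, 78 long (x), 12 high. Origin: centre of its underside. Its jaws lie closed together from x = -3 to +39 mm as one parallel-sided bar 17 wide (grip there, about 14 mm ahead of the origin); its handle ends spread to 26 wide at x = -39. 10 to 17 g.
- peg_b: The other peg: a purple plastic spring clothes peg lying on its side, 78 long (x), 12 high. Origin: centre of its underside. Its jaws lie closed together from x = -3 to +39 mm as one parallel-sided bar 17 wide (grip there, about 14 mm ahead of the origin); its handle ends spread to 26 wide at x = -39. 10 to 17 g.
- key_fob: A black car key fob lying buttons up, 60 long (x), 36 wide (y), 14 thick (z), with a steel ring loop that stands out a further 13 mm at its +x end. Origin: centre of the underside of the 60 x 36 shell. 38 to 63 g.
- lighter: A pocket lighter lying flat: cream plastic body with steel hood and spark wheel at its +x end; 80 long (x), 24 wide (y), 12 thick (z). Origin: centre of its underside. 19 to 31 g.
- dosing_cup: The white plastic measuring cup for the detergent, standing mouth up: 45 tall, 47 across at the foot and 52 across at the rim, hollow, wall 2.5. Origin: centre of its underside; z is its axis. 25 to 42 g.
- peg_box: Open lever-lock plastic box for pegs (its lid lies apart): outside 110 (x) by 180 (y) by 58 tall, walls and floor 4 thick. Origin: centre of its underside. Two such pegs already lie on its floor along x, side by side at the -y end (y = -85 to -27 mm); the floor from y = -27 to +86 mm is free. Loose, 0.45 kg.
- dish: The round green ceramic dish for what is found in pockets: 180 across the rim, 30 tall, flat inner floor 136 across, 6 mm above the counter, sides sloping outward. Origin: centre of its underside. Loose, 0.5 kg.
- tub: The closed blue screw-top detergent tub: 92 tall, flat round lid 106 across. Origin: centre of its underside; z is its axis, so the lid's top is at z = 92 mm. Loose, 0.95 kg.
- soap: A bystander: bar of cream soap lying flat among the things, 70 (x) by 45 (y) by 24 tall. Origin: centre of its underside.
- brush: A bystander: small wooden scrubbing brush, bristles down, among the things, 85 (x) by 36 (y) by 32 tall. Origin: centre of its underside.
Things that resemble listed ones, but are neither listed nor needed, are in the scene too. Leave any red look-alike of the key_fob alone. What is shaped like the peg_b but orange or turquoise is not meant.

How it is judged:
By the outcome, as a careful person would: the job done as asked, in the order asked, and still so for the second after the job is handed in, with the robot touching nothing.
It also fails if it takes over 138 s, if anything falls off the work surface, if the arm or the gripper's body presses on something with over 40 N, if the wrist force passes 120 N, or if a joint passes its speed limit or range.

## Working session

There is one attempt and no reset: what is moved stays moved. The work goes in short steps, Python scripts to look and compute and a tool call to move; the robot and the scene stay as the last step left them, time stands still between calls to the robot, and variables do not carry over. Pictures are saved under pics/ and viewed, and the job is handed in when it is done.

Besides the shell and the picture viewer there is one more tool, called after "Request:" as name([rows], argument=value, ...), one row to a line, values as JSON. carry_out: Moves the arm, as the interface text tells. Its arguments: {"type":"object","properties":{"steps":{"type":"array"}},"required":["steps"]}

```bash
ls; mkdir -p pics; cat > h.py <<'E'
import numpy as np, cv2
from scipy.spatial.transform import Rotation as R
from rig import env
def cap(n):
    c=env.read_camera(n); np.savez(f'last_{n}.npz',**{k:np.array(v) for k,v in c.items()}); return c
def load(n): return dict(np.load(f'last_{n}.npz'))
def att(c):
    a=np.array(c['attitude'],float)
    return a if a.shape==(3,3) else R.from_rotvec(a).as_matrix()
def world(c):
    K=c['K'];z=c['z_map'];v,u=np.mgrid[0:z.shape[0],0:z.shape[1]]
    P=np.stack([(u-K[0,2])/K[0,0]*z,(v-K[1,2])/K[1,1]*z,z],-1)
    W=P@att(c).T+c['xyz']; W[z==0]=np.nan
    return W
def onplane(c,u,v,h):
    K=c['K'];d=att(c)@np.array([(u-K[0,2])/K[0,0],(v-K[1,2])/K[1,1],1.]);t=(h-c['xyz'][2])/d[2];return np.array(c['xyz'])+t*d
def save(img,name,s=1,grid=0):
    im=cv2.resize(img[...,::-1],None,fx=s,fy=s,interpolation=cv2.INTER_CUBIC); cv2.imwrite('pics/'+name,im)
E
python3 - <<'E'
from h import *
print(env.read_state(), env.tcp_to_grasp)
for n in ['scene','side','wrist']:
    c=cap(n); print(n,c['xyz'],c['attitude'],c['K']); save(c['img'],f'{n}0.png',1.5)
E
```

```text
pics
{'clock': 0.0, 'joint_positions': array([-1.25361225e+00,  1.24499317e-01,  1.65165314e+00,  8.08456395e-06,
        1.36747460e+00, -8.26046524e-02]), 'joint_vel': array([ 0.00068147,  0.00104217,  0.00113739, -0.00072615,  0.00058643,
       -0.00124271]), 'tau': array([ 1.06836960e-03, -4.17594910e+01, -3.59929490e+01,  7.75370747e-02,
        4.91284474e-02, -1.77899033e-04]), 'position': array([ 0.25275786, -0.59811396,  0.19190316]), 'tool_rot': array([ 2.00235085,  0.40778743, -2.00282122]), 'force': array([ 0.2449345 , -0.99791845,  0.78448175]), 'wrist_torque': array([0.02225079, 0.027764  , 0.05363459]), 'finger_gap': 0.09553373806093524} 0.0188
scene [1.02892322 0.5551723  0.94111928] [-0.9941695  -2.55264775  0.95194619] [[484.76599104   0.         257.25159334]
 [  0.         484.76599104 199.36702582]
 [  0.           0.           1.        ]]
side [0.17656634 0.78852327 0.61104693] [-0.52962902  2.55717614 -1.39707788] [[367.50676436   0.         247.54603032]
 [  0.         367.50676436 194.61928594]
 [  0.           0.           1.        ]]
wrist [ 0.32060978 -0.56990847  0.38272269] [ 2.43068193 -1.6106565  -0.21724592] [[272.78339652   0.         255.90876443]
 [  0.         272.78339652 186.80226571]
 [  0.           0.           1.        ]]
```

View pics/scene0.png

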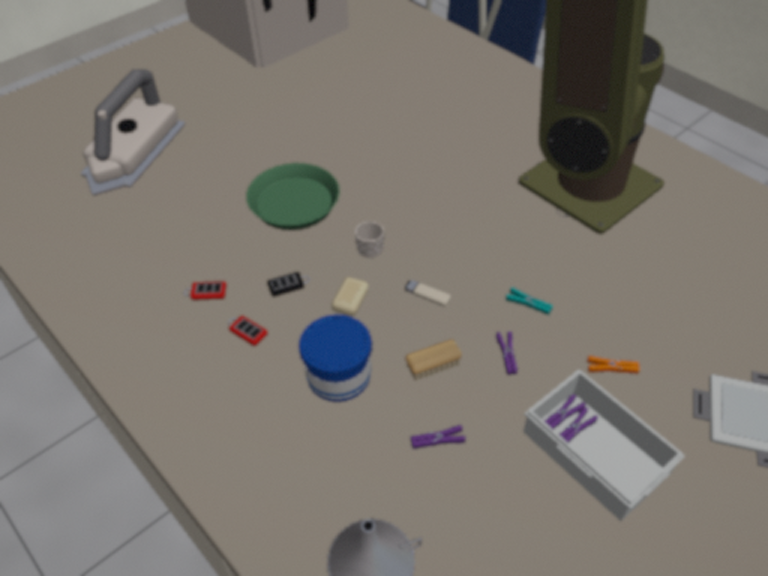

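View pics/side0.png

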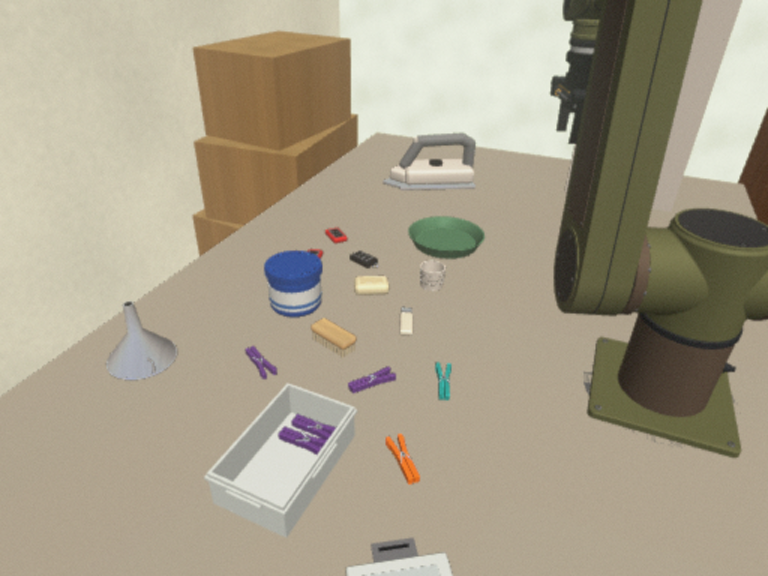

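View pics/wrist0.png

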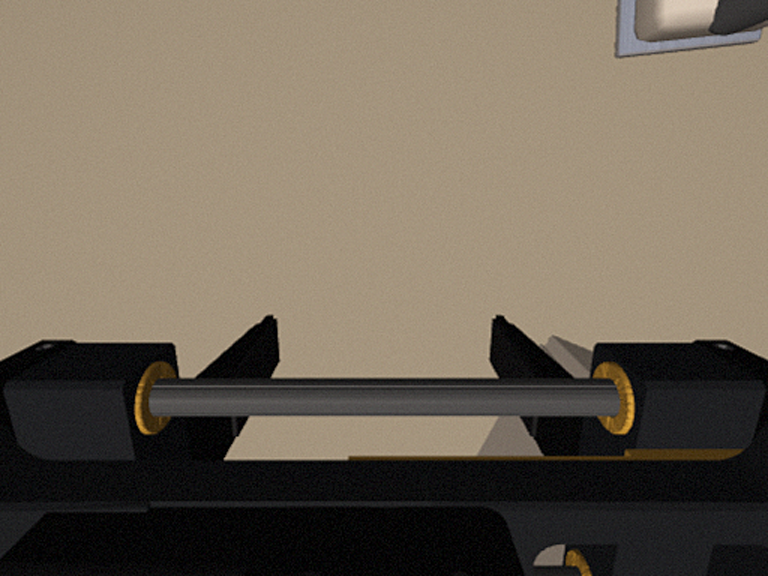

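Scene picture (768x576 view): the loose purple pegs are at (507,352) and (437,437). The turquoise one at (529,301) and the orange one at (612,365) are not meant. The black fob is at (285,284), with red look-alikes at (208,290) and (248,330). The lighter is at (428,292), cup (370,240), dish (293,195), tub (336,355), box (603,440), soap (350,296) and brush (433,358). Next I measure these and enlarge the crops.

```bash
cat > m.py <<'E'
from h import *
import sys
S=load('scene');D=load('side')
for nm,c in (('scene',S),('side',D)):
    W=world(c); print(nm,'counter z', np.nanmedian(W[(abs(W[...,2])<.02)][:,2]))
    m=((W[...,2]>0.005)&(W[...,2]<0.2)&(W[...,0]>0.25)).astype(np.uint8)
    n,l,st,ce=cv2.connectedComponentsWithStats(m,connectivity=4)
    for i in range(1,n):
        if st[i,4]<60: continue
        P=W[l==i]; col=c['img'][l==i].mean(0).astype(int)
        zt=np.percentile(P[:,2],90); T=P[P[:,2]>zt*0.6]
        (cx,cy),(w,h),a=cv2.minAreaRect((P[:,:2]*1000).astype(np.float32))
        print(nm,ce[i].round()*1.5,'n',st[i,4],'rgb',col,'ctr',(round(cx),round(cy)),'wh',round(w),round(h),'ang',round(a),'ztop',round(zt*1000,1))
E
python3 m.py
python3 - <<'E'
from h import *
c=load('scene')
save(c['img'][160:310,115:375],'crop1.png',3)
save(c['img'][220:350,270:460],'crop2.png',4)
E
```

```text
scene counter z 0.00012616004511656342
scene [127.5 133.5] n 3277 rgb [120 116 115] ctr (594, -704) wh 314 117 ang 26 ztop 133.7
scene [292.5 195. ] n 1861 rgb [63 92 71] ctr (460, -347) wh 178 178 ang 88 ztop 28.4
scene [369.  238.5] n 379 rgb [115 109 106] ctr (434, -158) wh 53 49 ang 48 ztop 43.8
scene [285.  283.5] n 276 rgb [56 55 55] ctr (597, -184) wh 38 70 ang 68 ztop 16.7
scene [339.  346.5] n 2738 rgb [ 60  81 117] ctr (600, -21) wh 245 106 ang 37 ztop 93.1
scene [207.  289.5] n 271 rgb [111  53  52] ctr (709, -266) wh 39 62 ang 51 ztop 16.6
scene [427.5 292.5] n 237 rgb [150 144 136] ctr (436, -8) wh 29 80 ang 21 ztop 13.8
scene [529.5 300. ] n 220 rgb [ 42 110 108] ctr (323, 123) wh 27 78 ang 19 ztop 13.4
scene [247.5 330. ] n 306 rgb [108  55  54] ctr (708, -151) wh 38 66 ang 11 ztop 16.3
scene [507.  352.5] n 208 rgb [ 92  68 107] ctr (432, 169) wh 79 27 ang 49 ztop 13.9
scene [433.5 358.5] n 596 rgb [139 119  89] ctr (532, 104) wh 38 83 ang 72 ztop 33.1
scene [612.  364.5] n 259 rgb [152  91  37] ctr (327, 296) wh 29 78 ang 46 ztop 13.5
scene [597. 438.] n 3660 rgb [11
[... 1091 characters left out ...]
) wh 114 218 ang 27 ztop 78.4
side [405. 321.] n 148 rgb [209 201 178] ctr (438, -8) wh 22 79 ang 20 ztop 14.9
side [333. 336.] n 457 rgb [187 158 113] ctr (533, 103) wh 36 85 ang 70 ztop 34.7
side [259.5 361.5] n 180 rgb [116  87 127] ctr (623, 203) wh 25 79 ang 62 ztop 15.2
side [442.5 381. ] n 183 rgb [ 76 152 141] ctr (325, 120) wh 25 80 ang 20 ztop 14.5
side [370.5 379.5] n 235 rgb [116  82 130] ctr (431, 168) wh 79 26 ang 54 ztop 14.7
side [282.  457.5] n 5535 rgb [176 174 171] ctr (468, 369) wh 189 118 ang 87 ztop 58.3
side [403.5 457.5] n 309 rgb [212 118  57] ctr (330, 295) wh 26 79 ang 43 ztop 14.5
side [393.  559.5] n 942 rgb [171 171 165] ctr (295, 439) wh 101 49 ang 25 ztop 14.9
```

View pics/crop1.png

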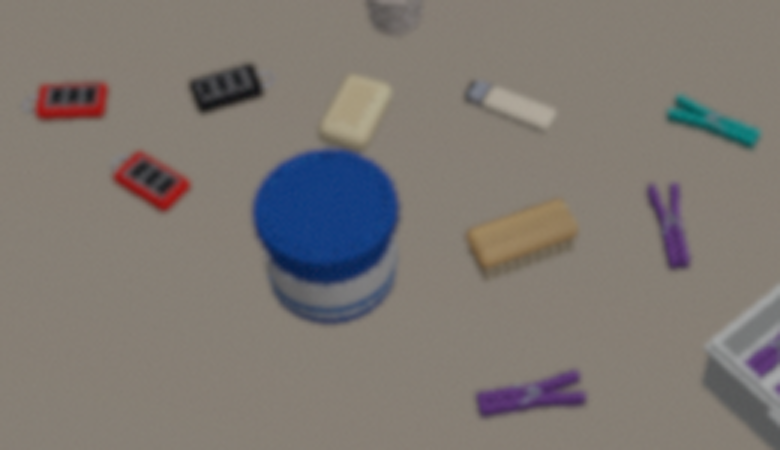

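View pics/crop2.png

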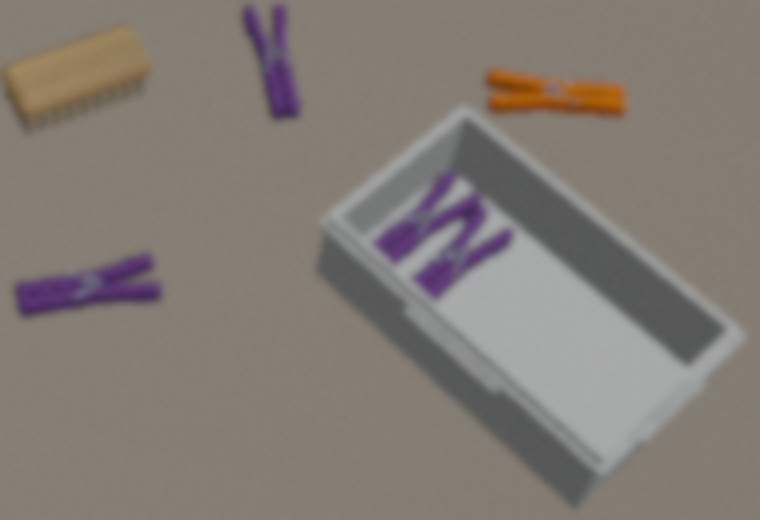

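```bash
python3 - <<'E'
from h import *
S=load('scene');W=world(S)
# tub lid
b=(W[...,2]>.086)&(W[...,2]<.1)&(abs(W[...,0]-.62)<.12)&(abs(W[...,1])<.15)
P=W[b]*1000;print('tub',cv2.minEnclosingCircle(P[:,:2].astype(np.float32)),np.median(P[:,2]),P[:,:2].min(0),P[:,:2].max(0))
# box rim
b=(W[...,2]>.052)&(W[...,2]<.065)&(abs(W[...,0]-.47)<.12)&(abs(W[...,1]-.37)<.15)
P=W[b]*1000;print('box rim',cv2.minAreaRect(P[:,:2].astype(np.float32)))
b=(W[...,2]>.0)&(W[...,2]<.012)&(abs(W[...,0]-.47)<.06)&(abs(W[...,1]-.37)<.1)
P=W[b]*1000;print('box floor',np.median(P[:,2]))
img=S['img'].astype(int)
pur=(img[...,2]>img[...,1]+30)&(img[...,0]>img[...,1]+12)
for nm,x,y,r in (('pegA',.432,.169,.07),('pegB',.622,.203,.07),('box',.47,.31,.06)):
    m=pur&(np.hypot(W[...,0]-x,W[...,1]-y)<r)&(W[...,2]>.003)
    P=W[m]*1000
    q=P[:,:2]; mu=q.mean(0); u,s,vt=np.linalg.svd(q-mu); d=vt[0]
    t=(q-mu)@d; n=(q-mu)@np.array([-d[1],d[0]])
    print(nm,mu,d,np.degrees(np.arctan2(d[1],d[0])),t.min(),t.max(),'n+',np.ptp(n[t>15]),'n-',np.ptp(n[t<-15]))
T=np.array
for c,nm in((S,'s'),(load('side'),'d')):
    W=world(c)
    # soap
    m=(W[...,2]>.012)&(W[...,2]<.035)&(np.hypot(W[...,0]-.541,W[...,1]+.086)<.05); P=W[m]*1000
    print('soap',nm,cv2.minAreaRect(P[:,:2].astype(np.float32)))
E
```

```text
tub ((655.8823852539062, 18.763912200927734), 55.29008865356445) 91.57526224035638 [602.9862844  -33.04363314] [709.05040663  72.89294439]
box rim ((469.57403564453125, 370.0052795410156), (186.0729522705078, 117.1681137084961), 87.42554473876953)
box floor 3.8496741167013404
pegA [435.28019767 173.3349685 ] [0.60067666 0.79949205] 53.08162441044245 -42.48943175004983 33.498900915312326 n+ 14.901414774464472 n- 21.76208573131536
pegB [622.51863045 202.74740906] [ 0.85018309 -0.52648714] -31.768410910751616 -37.88242288723442 37.736547474380544 n+ 17.88850207686751 n- 24.78333467143658
box [459.49353586 314.36293523] [0.99759944 0.06924855] 3.9708275677025475 -39.423343292664676 33.69345063927257 n+ 43.22342730482817 n- 50.014664454949546
soap s ((540.2618408203125, -87.32283020019531), (70.7701187133789, 45.59202575683594), 28.53257942199707)
soap d ((540.7781372070312, -85.77769470214844), (67.73774719238281, 44.7853889465332), 24.439666748046875)
```

Crop 1 confirms the black fob (230,88 in crop), whose look-alikes are both red, and the cream lighter. Crop 2 confirms that only two loose pegs are purple: (270,65) and (88,285) in crop. The other two colours differ. In-box pegs have their jaws toward +x (lower left). Next, the move helper.

```bash
cat > go.py <<'E'
from h import *
import sys
# usage: go.py x y z jawdeg(mm,deg) [px py pz : plan from a given pose in place of measured]
s=env.read_state(); M=R.from_rotvec(s['tool_rot']).as_matrix(); p=s['position']*1000
print('t',round(s['clock'],2),'TCP',p.round(1),'q6',s['joint_positions'][5].round(2),'F',np.round(s['force'],1),'gap',round(s['finger_gap']*1000,1),'tilt',np.degrees(np.arccos(-M[2,0])).round(2))
jaw=np.degrees(np.arctan2(M[1,1],M[0,1])); print('jaw',jaw.round(1),'toolz',M[:,2].round(2))
if len(sys.argv)>3:
    t=np.array([float(a) for a in sys.argv[1:4]])
    d=M.T@(t-p); print('tool shift first (mm)',d.round(1))
    if len(sys.argv)>4:
        g=float(sys.argv[4]); dj=(g-jaw+90)%180-90
        # yaw about tool x (down): world angle decreases
        print('yaw',np.round(-dj*np.pi/180,3),'or',np.round((-dj+ (180 if dj>0 else -180))*np.pi/180,3))
        c,s_=np.cos(np.radians(-dj)),np.sin(np.radians(-dj)); Mr=M@np.array([[1,0,0],[0,c,-s_],[0,s_,c]])
        print('shift after yaw',(Mr.T@(t-p)).round(1))
E
python3 go.py 440.4 180.2 140 143
```

```text
t 0.15 TCP [ 252.8 -598.3  192.2] q6 -0.08 F [ 0.1  0.7 -0.7] gap 95.2 tilt 0.09
jaw -67.1 toolz [-0.92 -0.39 -0.  ]
tool shift first (mm) [  53.2 -644.  -475.8]
yaw -0.525 or 2.616
shift after yaw [  53.2 -318.6 -734.6]
```

Request:
carry_out([
  [0,-0.038,-0.028,0,0.06],
  [0,-0.038,-0.028,0,0.06],
  [0,-0.038,-0.028,0,0.06],
  [0,-0.038,-0.028,0,0.06],
  [0,-0.038,-0.028,0,0.06],
  [0,-0.038,-0.028,0,0.06],
  [0,-0.038,-0.028,0,0.06],
  [0,-0.038,-0.028,0,0.06],
])

```text
clock: 0.95
position: [0.3408, -0.2296, 0.1929]
tool_rot: [2.002, 0.405, -2.002]
force: [1.3, 0.2, 0.3]
finger_gap: 0.0597
```

Request:
carry_out([
  [0,-0.038,-0.028,0,0.06],
  [0,-0.038,-0.028,0,0.05],
  [0,-0.038,-0.028,0,0.05],
  [0,-0.038,-0.028,0,0.05],
  [0,-0.038,-0.028,0,0.05],
  [0,-0.038,-0.028,0,0.05],
  [0,-0.038,-0.028,0,0.05],
  [0,-0.038,-0.028,0,0.04],
])

```text
clock: 1.75
position: [0.4288, 0.1378, 0.1931]
tool_rot: [2.002, 0.406, -2.001]
force: [1.3, -1.2, 0.6]
finger_gap: 0.0465
```

```bash
python3 go.py 440.4 180.2 60 143
```

```text
t 1.75 TCP [428.8 137.8 193.1] q6 1.36 F [ 1.3 -1.2  0.6] gap 46.5 tilt 0.03
jaw -67.1 toolz [-0.92 -0.39 -0.  ]
tool shift first (mm) [133.1 -34.6 -27.1]
yaw -0.525 or 2.617
shift after yaw [133.1 -16.4 -40.8]
```

Request:
carry_out([
  [0.01,-0.035,-0.027,0,0.04],
  [0.02,0,0,-0.131,0.04],
  [0.02,0,0,-0.131,0.04],
  [0,0,0,-0.131,0.04],
  [0,0,0,-0.132,0.04],
  [0,0,0,0,0.04],
])

```text
clock: 2.35
position: [0.4398, 0.1784, 0.1426]
tool_rot: [1.666, 0.831, -1.668]
force: [0.2, 0.1, -0.1]
finger_gap: 0.04
```

```bash
python3 go.py 440.4 180.2 60 143; python3 - <<'E'
from h import *
c=cap('wrist'); save(c['img'],'w1.png',1.5)
W=world(c); img=c['img'].astype(int)
pur=(img[...,2]>img[...,1]+30)&(img[...,0]>img[...,1]+12)
m=pur&(np.hypot(W[...,0]-.432,W[...,1]-.169)<.07)
P=W[m]*1000;print(len(P),cv2.minAreaRect(P[:,:2].astype(np.float32)),np.percentile(P[:,2],90))
E
```

```text
t 2.35 TCP [439.8 178.4 142.6] q6 0.92 F [ 0.2  0.1 -0.1] gap 40.0 tilt 0.06
jaw -37.0 toolz [-0.6 -0.8  0. ]
tool shift first (mm) [82.6 -0.6 -1.8]
yaw -0.0 or 3.141
shift after yaw [82.6 -0.6 -1.8]
675 ((431.3788146972656, 168.44192504882812), (77.39425659179688, 24.021150588989258), 53.01960372924805) 11.667040994120459
```

View pics/w1.png

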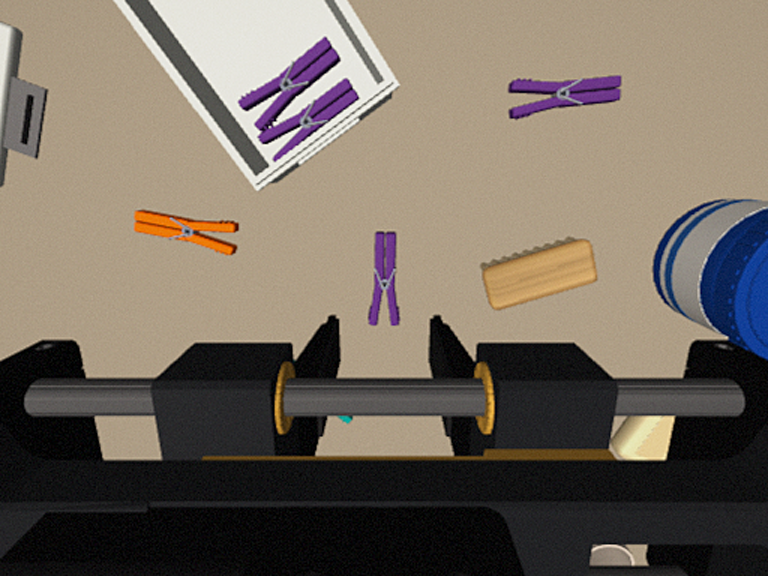

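The wrist view shows peg A's jaws (385,240) up the image and its handles (385,315) between the fingers, so it is aligned. Descend.

Request:
carry_out([
  [0.045,0,-0.001,0,0.04],
  [0.045,0,0,0,0.04],
  [0.03,0,0,0,0.04],
  [0.015,0,0,0,0.04],
  [0.004,0,0,0,0.04],
  [0,0,0,0,0.04],
])

```text
clock: 3.0
position: [0.4407, 0.1791, 0.004]
tool_rot: [1.668, 0.83, -1.669]
force: [-0.5, -0.0, 0.8]
finger_gap: 0.0402
```

```bash
python3 go.py 439.8 179.6 3 143
python3 - <<'E'
from h import *
c=load('wrist');W=world(c);img=c['img'].astype(int)
pur=(img[...,2]>img[...,1]+30)&(img[...,0]>img[...,1]+12)
m=pur&(np.hypot(W[...,0]-.47,W[...,1]-.31)<.08)&(W[...,2]>.008)
P=W[m]*1000; print('inbox pegs',cv2.minAreaRect(P[:,:2].astype(np.float32)),np.percentile(P[:,2],90),P[:,1].min(),P[:,1].max(),P[:,0].min(),P[:,0].max())
n,l,st,ce=cv2.connectedComponentsWithStats(m.astype(np.uint8))
for i in range(1,n):
  if st[i,4]>100:
    Q=W[l==i]*1000; print(st[i,4],cv2.minAreaRect(Q[:,:2].astype(np.float32)))
b=(W[...,2]>.053)&(W[...,2]<.063)&(abs(W[...,0]-.47)<.1)&(abs(W[...,1]-.37)<.15)
P=W[b]*1000
# -y rim edge line : fit
print('rim',P.min(0),P.max(0),len(P))
E
```

```text
t 3.0 TCP [440.7 179.1   4. ] q6 0.92 F [-0.5 -0.   0.8] gap 40.2 tilt 0.04
jaw -37.1 toolz [-0.6 -0.8  0. ]
tool shift first (mm) [ 1.  -1.   0.2]
yaw -0.002 or 3.14
shift after yaw [ 1.  -1.   0.2]
inbox pegs ((463.8224792480469, 309.40325927734375), (54.73481369018555, 80.18893432617188), 85.69783782958984) 16.0883946985507 283.5317486609391 339.22219471526387 422.4122565487739 504.9445111855855
520 ((486.1122741699219, 326.4573669433594), (16.415420532226562, 37.70532989501953), 89.23966217041016)
239 ((449.7756042480469, 333.4580383300781), (7.114865303039551, 44.8931770324707), 82.9067153930664)
483 ((481.1959533691406, 297.6343994140625), (16.000017166137695, 37.6646614074707), 86.89462280273438)
482 ((448.2298278808594, 314.3973388671875), (23.758512496948242, 46.67988967895508), 79.56487274169922)
175 ((444.52899169921875, 289.8152160644531), (43.831539154052734, 12.997758865356445), 2.781520128250122)
rim [410.40247283 275.51139077  53.00908686] [522.1733772  410.05981097  59.48979201] 1680
```

Request:
carry_out([
  [0.001,0,0,0,0.005],
  [0,0,0,0,0.005],
  [0,0,0,0,0.005],
  [0,0,0,0,0.005],
  [0,0,0,0,0.005],
  [0,0,0,0,0.005],
])

```text
clock: 3.6
position: [0.4409, 0.1793, 0.0033]
tool_rot: [1.667, 0.831, -1.667]
force: [-0.4, 0.1, -0.8]
finger_gap: 0.0058
```

Request:
carry_out([
  [-0.02,0,0,0,0.005],
  [-0.045,0,0,0,0.005],
  [-0.045,0,0,0,0.005],
  [-0.01,0,0,0,0.005],
  [0,0,0,0,0.005],
])

```text
clock: 4.1
position: [0.4427, 0.1798, 0.1259]
tool_rot: [1.672, 0.83, -1.662]
force: [-0.7, 0.0, 0.2]
finger_gap: 0.0048
```

```bash
python3 - <<'E'
from h import *
c=cap('wrist'); save(c['img'],'w2.png',1.5)
# peg targets: box frame
import numpy as np
a=np.radians(-2.6); X=np.array([np.cos(a),np.sin(a)]);Y=np.array([-np.sin(a),np.cos(a)])
for y in (0,34): print(y,np.array([469.5,370])+X*(-6+14)+Y*y)
E
python3 go.py 477.5 369.6 122 87.4
```

```text
0 [477.49176456 369.63709609]
34 [479.03410615 403.60209547]
t 4.15 TCP [441.1 179.3 123.4] q6 0.92 F [ 0.1 -0.7 -0.4] gap 4.7 tilt 0.07
jaw -37.0 toolz [-0.6 -0.8 -0. ]
tool shift first (mm) [   1.6  -85.5 -173.9]
yaw 0.97 or -2.171
shift after yaw [   1.6 -191.7  -27.7]
```

View pics/w2.png

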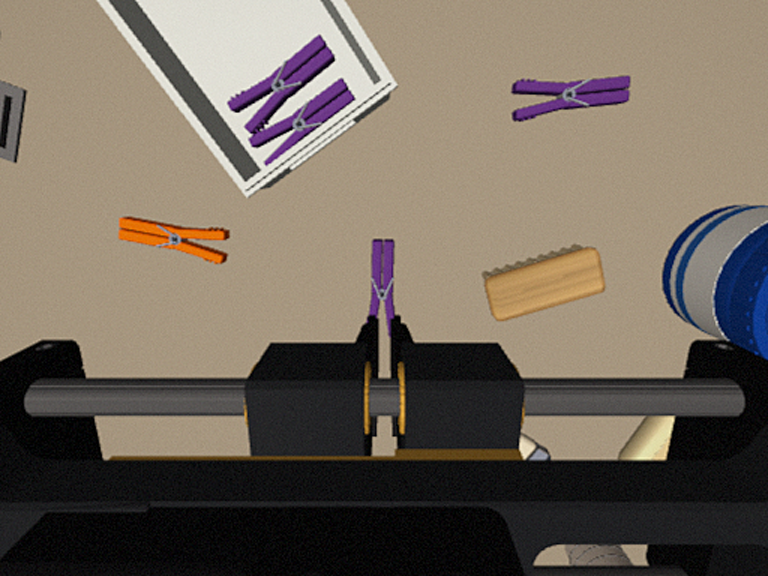

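The view shows the peg still on the counter (382,285) and the fingers empty, gap 5 mm. So the grasp missed. I'll check how the TCP projects into the image.

```bash
python3 - <<'E'
from h import *
c=load('wrist');A=att(c);K=c['K'];W=world(c);s=env.read_state()
M=R.from_rotvec(s['tool_rot']).as_matrix();p=s['position']
def pr(q):
    v=A.T@(q-c['xyz']);u=K@v/v[2];return (u[:2]*1.5).round(0),v[2].round(3)
print('tcp px',pr(p),'grasp',pr(p-.0188*M[:,0]),'below',pr(np.array([p[0],p[1],.012])), 'cam',c['xyz'],'fwd',A[:,2])
# finger tip points by depth
zm=c['z_map'];print(W[int(322/1.5),int(370/1.5)],W[int(330/1.5),int(372/1.5)],W[int(330/1.5),int(401/1.5)],s['position'])
img=c['img'].astype(int)
pur=(img[...,2]>img[...,1]+30)&(img[...,0]>img[...,1]+12)
m=pur&(np.hypot(W[...,0]-.432,W[...,1]-.169)<.07)
P=W[m]*1000;print(len(P),cv2.minAreaRect(P[:,:2].astype(np.float32)))
for n in('scene','side'):
    cc=cap(n)
    save(cc['img'],n+'1.png',1.5)
E
python3 m.py | grep -E "(10[0-9]|[89][0-9]) +[68][0-9] +1[0-9][0-9]\]"
```

```text
tcp px (array([382., 324.]), np.float64(0.206)) grasp (array([382., 339.]), np.float64(0.188)) below (array([382., 272.]), np.float64(0.314)) cam [0.48590401 0.23810932 0.31689448] fwd [-0.1519182  -0.20575395 -0.96673997]
[0.44491264 0.19337321 0.15543973] [0.44637379 0.19275061 0.16650478] [0.45528797 0.18596849 0.16640629] [0.44108094 0.17932031 0.12344784]
600 ((432.83648681640625, 168.80699157714844), (75.73760986328125, 20.93484878540039), 48.2999153137207)
scene [438.  436.5] n 299 rgb [ 94  66 112] ctr (621, 203) wh 27 79 ang 62 ztop 13.4
```

View pics/side1.png

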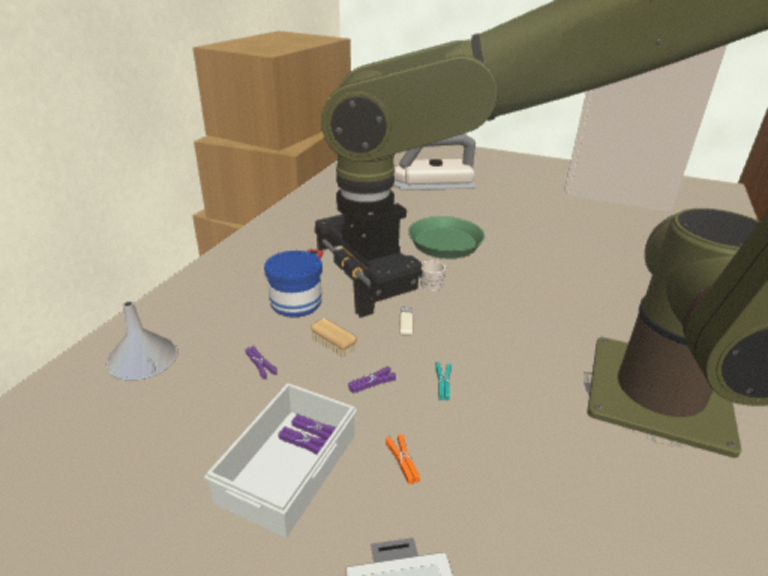

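```bash
python3 - <<'E'
from h import *
for n in('side','wrist','scene'):
    c=load(n);W=world(c);s=env.read_state();p=s['position']
    m=(np.hypot(W[...,0]-p[0],W[...,1]-p[1])<.06)&(W[...,2]>.02)&(W[...,2]<.26)
    P=W[m]*1000
    print(n,len(P),'z pct',np.percentile(P[:,2],[0,1,3,10,30]).round(1) if len(P) else '')
    low=P[P[:,2]<np.percentile(P[:,2],4)]; print(low[::max(1,len(low)//8)].round(0))
c=load('side');save(c['img'][130:230,200:300],'fing.png',6)
c=load('wrist');save(c['img'][180:310,190:320],'fingw.png',5)
E
```

```text
side 637 z pct [144.7 146.7 149.2 160.2 188.5]
[[453. 183. 149.]
 [451. 186. 148.]
 [432. 179. 150.]
 [451. 187. 146.]
 [438. 188. 151.]
 [434. 181. 147.]
 [444. 191. 148.]
 [439. 187. 147.]
 [444. 190. 145.]]
wrist 21421 z pct [146.8 166.2 195.4 236.  241.6]
[[444. 194. 147.]
 [446. 192. 160.]
 [455. 185. 166.]
 [454. 186. 172.]
 [451. 187. 176.]
 [446. 192. 189.]
 [445. 180. 179.]
 [441. 172. 201.]
 [437. 179. 218.]]
scene 933 z pct [142.3 147.3 155.6 174.2 233.1]
[[445. 172. 159.]
 [439. 184. 155.]
 [445. 177. 147.]
 [442. 192. 158.]
 [452. 186. 157.]
 [441. 192. 154.]
 [448. 187. 151.]
 [451. 184. 148.]
 [442. 191. 147.]
 [442. 191. 144.]]
```

View pics/fing.png

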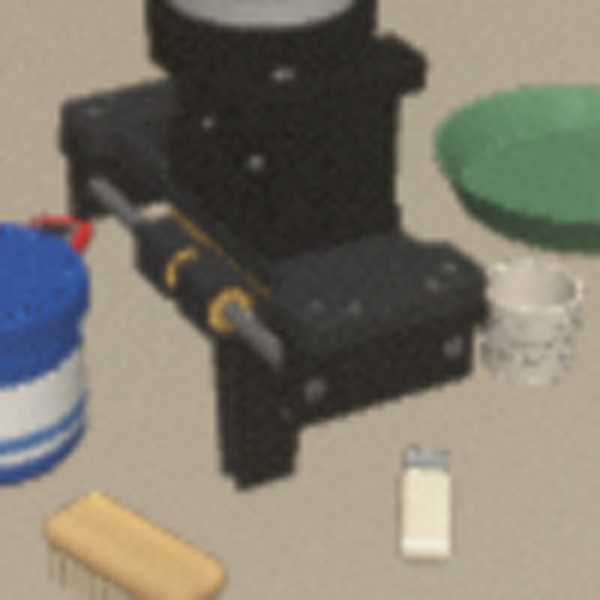

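View pics/fingw.png

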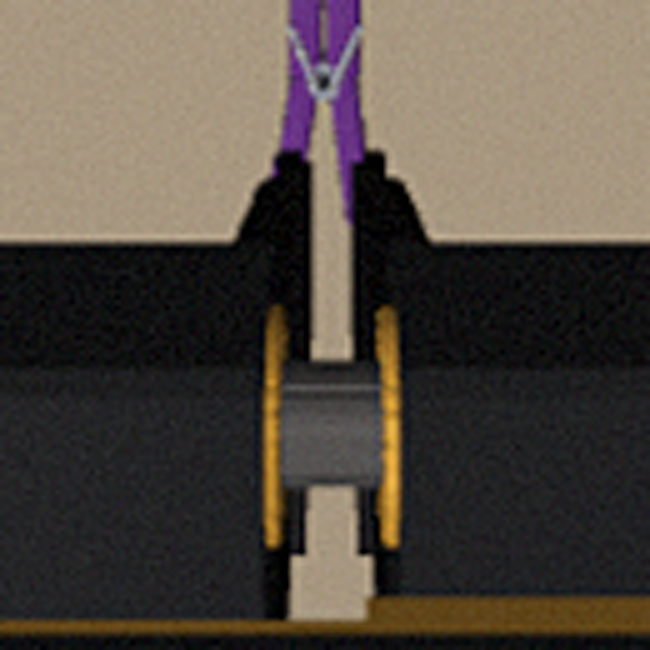

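```bash
python3 - <<'E'
from h import *
c=load('side');W=world(c)*1000
for x,y in((300,410),(360,400),(450,370),(270,365),(230,380),(240,475),(260,478),(285,465)):
    print((x,y),W[130+int(y/6),200+int(x/6)].round(0))
E
python3 go.py
```

```text
(300, 410) [394. 253. 230.]
(360, 400) [381. 234. 227.]
(450, 370) [360. 207. 228.]
(270, 365) [409. 242. 238.]
(230, 380) [449. 184. 187.]
(240, 475) [442. 191. 152.]
(260, 478) [438. 184. 148.]
(285, 465) [431. 178. 151.]
t 4.25 TCP [439.5 178.8 121. ] q6 0.92 F [-0.7  0.1 -0.9] gap 4.9 tilt 0.2
jaw -37.0 toolz [-0.6 -0.8  0. ]
```

```bash
python3 - <<'E'
from h import *
s=env.read_state();p=np.array([440.5,179.1])
M=R.from_rotvec(s['tool_rot']).as_matrix();f=-M[:2,2];j=M[:2,1]
for n in('side','scene','wrist'):
    W=world(load(n))*1000
    m=(np.hypot(W[...,0]-p[0],W[...,1]-p[1])<60)&(W[...,2]>140)&(W[...,2]<185)
    P=W[m]; q=(P[:,:2]-p)
    print(n,len(P),'front',np.percentile(q@f,[2,10,50,90,98]).round(1),'jaw',np.percentile(q@j,[2,10,50,90,98]).round(1),'minz',P[:,2].min().round(1), np.percentile(P[:,2],2).round(1))
E
```

```text
side 174 front [-10.2  -5.5   7.9  11.8  12.4] jaw [-12.4 -11.   -7.9   4.6  10. ] minz 144.7 145.8
scene 138 front [-4.8 -0.3 11.  13.2 14.2] jaw [-11.5  -8.9  -3.8   8.6   9.8] minz 142.3 143.6
wrist 544 front [ 4.  11.9 13.6 14.  14.3] jaw [-8.8 -6.6  3.4  8.3 10.5] minz 146.8 147.7
```

All three cameras put the fingertips about 21 mm higher than the reported TCP z, while xy agrees. That explains why the fingers closed over the top of the peg. I'll treat tip height as reported z + 21 mm and feel my way down.

Request:
carry_out([
  [0.04,0,0,0,0.04],
  [0.04,0,0,0,0.04],
  [0.03,0,0,0,0.04],
  [0.012,0,0,0,0.04],
  [0.006,0,0,0,0.04],
  [0.004,0,0,0,0.04],
  [0,0,0,0,0.04],
])

```text
clock: 4.95
position: [0.4416, 0.1794, -0.0082]
tool_rot: [1.668, 0.831, -1.666]
force: [-0.6, 0.8, 0.2]
finger_gap: 0.0399
```

```bash
python3 go.py 439.8 179.6 -17 143; python3 - <<'E'
from h import *
c=cap('side'); s=env.read_state();p=s['position']*1000
W=world(c)*1000; save(c['img'][180:280,200:300],'fing2.png',6)
E
```

```text
t 4.95 TCP [441.6 179.4  -8.2] q6 0.92 F [-0.6  0.8  0.2] gap 39.9 tilt 0.07
jaw -37.0 toolz [-0.6 -0.8 -0. ]
tool shift first (mm) [ 8.8 -1.5  0.9]
yaw -0.0 or 3.141
shift after yaw [ 8.8 -1.5  0.9]
```

View pics/fing2.png

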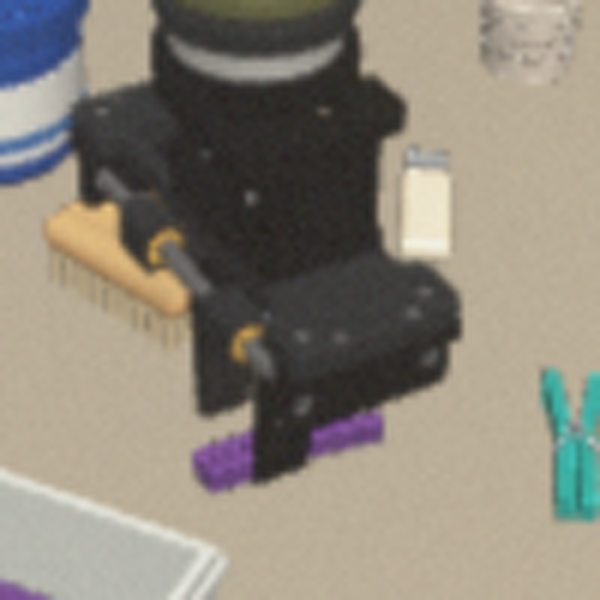

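The fingers straddle the peg's jaws. Down a bit further, then close.

Request:
carry_out([
  [0.004,-0.001,0,0,0.04],
  [0.003,0,0,0,0.04],
  [0,0,0,0,0.04],
])

```text
clock: 5.3
position: [0.4399, 0.1798, -0.0159]
tool_rot: [1.667, 0.831, -1.667]
force: [-0.1, 0.8, -0.1]
finger_gap: 0.0396
```

```bash
python3 go.py
```

```text
t 5.3 TCP [439.9 179.8 -15.9] q6 0.92 F [-0.1  0.8 -0.1] gap 39.6 tilt 0.01
jaw -37.0 toolz [-0.6 -0.8  0. ]
```

Request:
carry_out([
  [0.001,0,0,0,0.005],
  [0,0,0,0,0.005],
  [0,0,0,0,0.005],
  [0,0,0,0,0.005],
  [0,0,0,0,0.005],
])

```text
clock: 5.8
position: [0.4401, 0.1798, -0.0168]
tool_rot: [1.667, 0.831, -1.667]
force: [-0.8, 0.7, 0.6]
finger_gap: 0.0165
```

Request:
carry_out([
  [-0.01,0,0,0,0.005],
  [-0.04,0,0,0,0.005],
  [-0.045,0,0,0,0.005],
  [-0.03,0,0,0,0.005],
  [0,0,0,0,0.005],
])

```text
clock: 6.3
position: [0.444, 0.181, 0.1149]
tool_rot: [1.677, 0.829, -1.656]
force: [0.1, 0.1, 1.0]
finger_gap: 0.0161
```

```bash
python3 go.py 477.5 369.6 100 87.4; python3 - <<'E'
from h import *
c=cap('wrist'); save(c['img'],'w3.png',1.2)
E
```

```text
t 6.3 TCP [444.  181.  114.9] q6 0.92 F [0.1 0.1 1. ] gap 16.1 tilt 0.67
jaw -37.0 toolz [-0.6  -0.8  -0.01]
tool shift first (mm) [  15.9  -86.9 -170.6]
yaw 0.97 or -2.171
shift after yaw [  15.9 -189.8  -24.7]
```

View pics/w3.png

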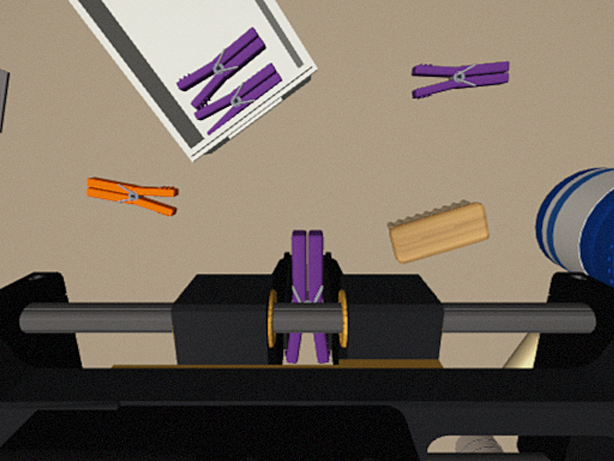

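Held (gap 16 mm), with the peg visible at (307,295) between the fingers. Carry it to the box.

Request:
carry_out([
  [0,-0.0175,-0.034,0,0.005],
  [0,-0.0175,-0.034,0,0.005],
  [0,-0.0175,-0.034,0,0.005],
  [0,-0.0175,-0.034,0,0.005],
  [0,-0.0175,-0.034,0,0.005],
  [0,0,0,0.14,0.005],
  [0,0,0,0.14,0.005],
  [0,0,0,0.14,0.005],
])

```text
clock: 7.15
position: [0.4711, 0.3679, 0.1057]
tool_rot: [1.937, 0.494, -1.945]
force: [-1.2, -0.6, -0.0]
finger_gap: 0.0165
```

Request:
carry_out([
  [0,0,0,0.14,0.005],
  [0,0,0,0.14,0.005],
  [0,0,0,0.14,0.005],
  [0,0,0,0.13,0.005],
  [0,0,0,0,0.005],
  [0,0,0,0,0.005],
])

```text
clock: 7.75
position: [0.4717, 0.3678, 0.1067]
tool_rot: [-2.198, 0.048, 2.203]
force: [0.9, 0.3, 1.0]
finger_gap: 0.0164
```

```bash
python3 - <<'E'
from h import *
c=cap('wrist'); save(c['img'],'w4.png',1.5)
c=cap('scene'); save(c['img'][200:384,300:500],'s4.png',3.5)
E
python3 go.py 477.5 369.6 70 87.4
```

```text
t 7.85 TCP [472.1 368.  107.4] q6 2.19 F [ 0.  -0.2  0.2] gap 16.1 tilt 0.08
jaw -92.5 toolz [-1.    0.04  0.  ]
tool shift first (mm) [37.4 -1.9 -5.4]
yaw 0.002 or -3.14
shift after yaw [37.4 -1.9 -5.4]
```

View pics/w4.png

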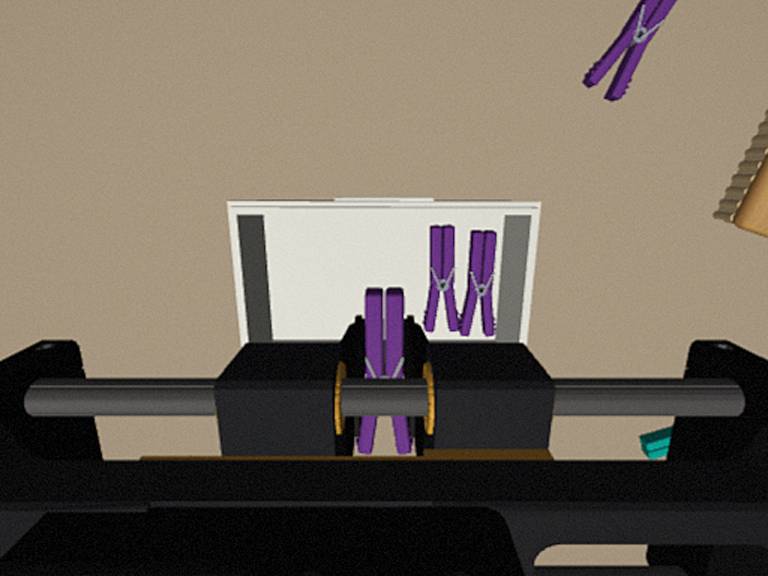

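View pics/s4.png

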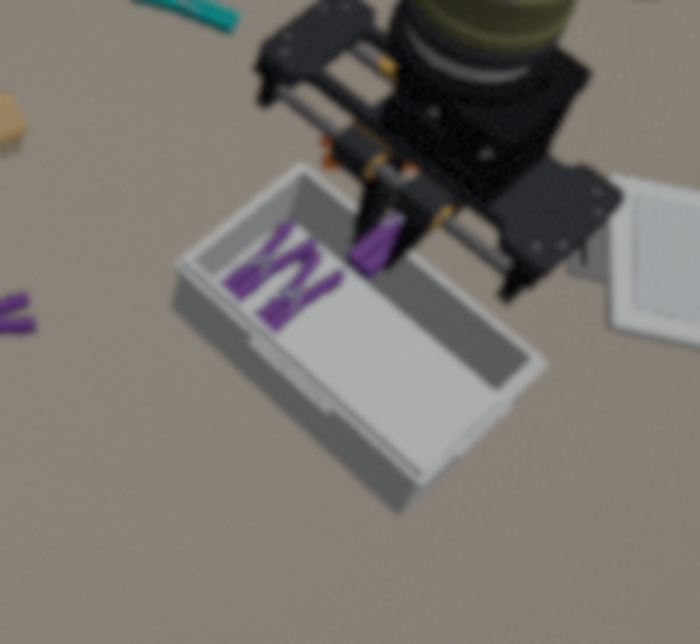

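Request:
carry_out([
  [0.02,0.004,-0.006,0,0.005],
  [0.035,0,0,0,0.005],
  [0.03,0,0,0,0.005],
  [0.015,0,0,0,0.005],
  [0.01,0,0,0,0.005],
  [0.004,0,0,0,0.005],
  [0,0,0,0,0.005],
])

```text
clock: 8.55
position: [0.4788, 0.3643, -0.0053]
tool_rot: [-2.199, 0.049, 2.198]
force: [0.6, 0.4, -0.7]
finger_gap: 0.0165
```

```bash
python3 go.py 478 364 -12 87.4
```

```text
t 8.55 TCP [478.8 364.3  -5.3] q6 2.18 F [ 0.6  0.4 -0.7] gap 16.5 tilt 0.05
jaw -92.6 toolz [-1.    0.04 -0.  ]
tool shift first (mm) [6.7 0.4 0.8]
yaw 0.0 or -3.141
shift after yaw [6.7 0.4 0.8]
```

Request:
carry_out([
  [0.003,0,0,0,0.005],
  [0.003,0,0,0,0.005],
  [0,0,0,0,0.005],
  [0,0,0,0,0.005],
])

```text
clock: 8.95
position: [0.4785, 0.3641, -0.0115]
tool_rot: [-2.199, 0.049, 2.198]
force: [0.0, 0.4, 0.0]
finger_gap: 0.0165
```

```bash
python3 go.py 478 364 -12 87.4
```

```text
t 8.95 TCP [478.5 364.1 -11.5] q6 2.18 F [0.  0.4 0. ] gap 16.5 tilt 0.03
jaw -92.6 toolz [-1.    0.05 -0.  ]
tool shift first (mm) [0.5 0.1 0.5]
yaw 0.0 or -3.141
shift after yaw [0.5 0.1 0.5]
```

Request:
carry_out([
  [0.001,0,0,0,0.023],
  [0,0,0,0,0.023],
  [0,0,0,0,0.023],
  [-0.01,0,0,0,0.023],
  [-0.035,0,0,0,0.023],
  [-0.045,0,0,0,0.04],
  [-0.035,0,0,0,0.04],
  [0,0,0,0,0.04],
])

```text
clock: 9.75
position: [0.4824, 0.3666, 0.1206]
tool_rot: [-2.207, 0.041, 2.183]
force: [0.9, 0.3, 0.8]
finger_gap: 0.0384
```

```bash
python3 - <<'E'
from h import *
c=cap('wrist'); save(c['img'],'w5.png',1.5)
E
python3 go.py 634 195.8 80 59
```

```text
t 9.8 TCP [480.7 365.5 117.1] q6 2.18 F [-0.1  0.9 -0.9] gap 39.1 tilt 0.47
jaw -92.6 toolz [-1.    0.05 -0.01]
tool shift first (mm) [  37.4  162.8 -160.6]
yaw 0.496 or -2.646
shift after yaw [  37.4   66.8 -218.7]
```

View pics/w5.png

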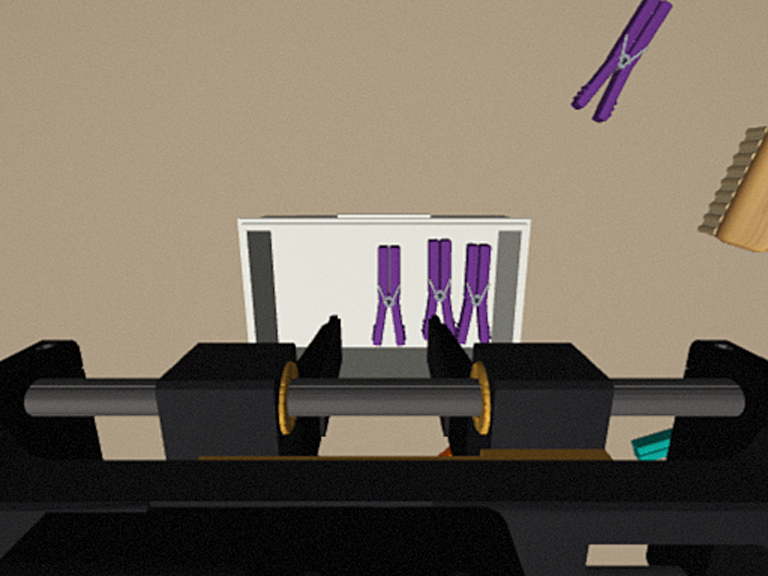

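Peg A lies flat in the box (388,295), parallel to the others. On to peg B.

Request:
carry_out([
  [0,0.0325,-0.032,0,0.04],
  [0,0.0325,-0.032,0,0.04],
  [0,0.0325,-0.032,0,0.04],
  [0,0.0325,-0.032,0,0.04],
  [0,0.0325,-0.032,0,0.04],
  [0,0,0,0.125,0.04],
  [0,0,0,0.125,0.04],
  [0,0,0,0.125,0.04],
])

```text
clock: 10.6
position: [0.63, 0.1935, 0.1102]
tool_rot: [-1.983, 0.431, 1.989]
force: [-0.5, -0.2, 1.0]
finger_gap: 0.0399
```

Request:
carry_out([
  [0,0,0,0.121,0.04],
  [0,0,0,0,0.04],
  [0,0,0,0,0.04],
])

```text
clock: 10.9
position: [0.6301, 0.1942, 0.111]
tool_rot: [-1.916, 0.53, 1.92]
force: [0.2, 0.0, -0.3]
finger_gap: 0.0397
```

```bash
python3 - <<'E'
from h import *
c=cap('wrist'); save(c['img'],'w6.png',1.2)
W=world(c); img=c['img'].astype(int)
pur=(img[...,2]>img[...,1]+30)&(img[...,0]>img[...,1]+12)
m=pur&(np.hypot(W[...,0]-.622,W[...,1]-.203)<.07)
P=W[m]*1000;print(len(P),cv2.minAreaRect(P[:,:2].astype(np.float32)))
E
python3 go.py 634 195.8 80 59
```

```text
817 ((620.3242797851562, 201.736572265625), (24.14736557006836, 82.3373031616211), 58.24467849731445)
t 10.95 TCP [630.3 194.3 111.3] q6 2.33 F [ 0.5  0.2 -0.6] gap 40.1 tilt 0.08
jaw -120.9 toolz [-0.86  0.51  0.  ]
tool shift first (mm) [31.3 -3.2 -2.5]
yaw 0.002 or -3.14
shift after yaw [31.3 -3.2 -2.5]
```

View pics/w6.png

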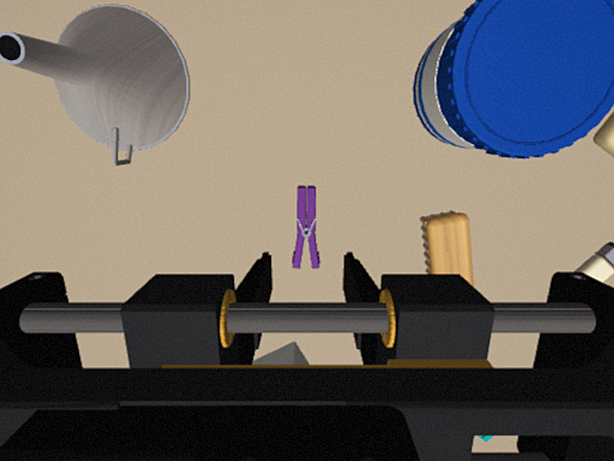

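Request:
carry_out([
  [0.03,-0.001,-0.002,0,0.04],
  [0.04,0,0,0,0.04],
  [0.03,0,0,0,0.04],
  [0.015,0,0,0,0.04],
  [0.006,0,0,0,0.04],
  [0.004,0,0,0,0.04],
  [0.002,0,0,0,0.04],
  [0,0,0,0,0.04],
])

```text
clock: 11.75
position: [0.6342, 0.1945, -0.0133]
tool_rot: [-1.918, 0.53, 1.914]
force: [0.2, 0.3, -0.4]
finger_gap: 0.0401
```

```bash
python3 go.py 633 195.2 -16.5 59
```

```text
t 11.75 TCP [634.2 194.5 -13.3] q6 2.33 F [ 0.2  0.3 -0.4] gap 40.1 tilt 0.14
jaw -121.0 toolz [-0.86  0.51 -0.  ]
tool shift first (mm) [3.2 0.  1.4]
yaw 0.0 or -3.141
shift after yaw [3.2 0.  1.4]
```

Request:
carry_out([
  [0.002,0,0,0,0.04],
  [0,0,0,0,0.005],
  [0,0,0,0,0.005],
  [0,0,0,0,0.005],
  [0,0,0,0,0.005],
  [0,0,0,0,0.005],
])

```text
clock: 12.35
position: [0.6331, 0.1942, -0.0167]
tool_rot: [-1.916, 0.532, 1.916]
force: [0.0, 0.2, 1.0]
finger_gap: 0.0163
```

Request:
carry_out([
  [-0.01,0,0,0,0.005],
  [-0.04,0,0,0,0.005],
  [-0.045,0,0,-0.125,0.005],
  [-0.03,0,0,-0.125,0.005],
  [0,0,0,-0.125,0.005],
  [0,0,0,-0.121,0.005],
  [0,0,0,0,0.005],
])

```text
clock: 13.05
position: [0.6333, 0.1943, 0.1094]
tool_rot: [-2.2, 0.05, 2.197]
force: [0.4, 0.1, -0.1]
finger_gap: 0.0168
```

```bash
python3 go.py 479 398 105 87.4
```

```text
t 13.05 TCP [633.3 194.3 109.4] q6 1.83 F [ 0.4  0.1 -0.1] gap 16.8 tilt 0.08
jaw -92.6 toolz [-1.    0.05 -0.  ]
tool shift first (mm) [   4.2 -196.4  163.4]
yaw -0.0 or 3.142
shift after yaw [   4.2 -196.5  163.4]
```

Request:
carry_out([
  [0,-0.033,0.027,0,0.005],
  [0,-0.033,0.027,0,0.005],
  [0,-0.033,0.027,0,0.005],
  [0,-0.033,0.027,0,0.005],
  [0,-0.033,0.027,0,0.005],
  [0,-0.031,0.028,0,0.005],
  [0,0,0,0,0.005],
  [0,0,0,0,0.005],
])

```text
clock: 13.85
position: [0.4785, 0.3979, 0.1082]
tool_rot: [-2.199, 0.05, 2.199]
force: [1.0, 0.4, 0.4]
finger_gap: 0.0165
```

```bash
python3 go.py 479 398 -11.5 87.4;python3 - <<'E'
from h import *
c=cap('wrist'); save(c['img'],'w7.png',1.2)
E
```

```text
t 13.85 TCP [478.5 397.9 108.2] q6 2.22 F [1.  0.4 0.4] gap 16.5 tilt 0.03
jaw -92.6 toolz [-1.    0.05 -0.  ]
tool shift first (mm) [119.7  -0.2  -0.4]
yaw 0.0 or -3.141
shift after yaw [119.7  -0.2  -0.4]
```

View pics/w7.png

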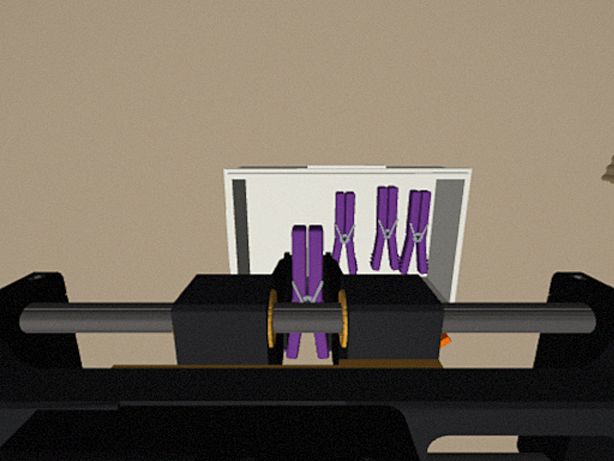

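Peg B is held (308,290), with a free floor strip beside peg A (344,232). Lower it.

Request:
carry_out([
  [0.03,0,0,0,0.005],
  [0.035,0,0,0,0.005],
  [0.025,0,0,0,0.005],
  [0.013,0,0,0,0.005],
  [0.01,0,0,0,0.005],
  [0.004,0,0,0,0.005],
  [0.002,0,0,0,0.005],
  [0,0,0,0,0.005],
])

```text
clock: 14.7
position: [0.4798, 0.3978, -0.0098]
tool_rot: [-2.199, 0.049, 2.196]
force: [0.6, -0.2, 0.6]
finger_gap: 0.0161
```

```bash
python3 go.py 479 398 -11.5 87.4
```

```text
t 14.7 TCP [479.8 397.8  -9.8] q6 2.22 F [ 0.6 -0.2  0.6] gap 16.1 tilt 0.09
jaw -92.6 toolz [-1.    0.05 -0.  ]
tool shift first (mm) [ 1.7 -0.1  0.9]
yaw -0.0 or 3.142
shift after yaw [ 1.7 -0.1  0.9]
```

Request:
carry_out([
  [0.001,0,0,0,0.005],
  [0,0,0,0,0.021],
  [0,0,0,0,0.021],
  [0,0,0,0,0.021],
  [-0.01,0,0,0,0.021],
  [-0.035,0,0,0,0.021],
  [-0.045,0,0,0,0.04],
  [-0.045,0,0,0,0.07],
])

```text
clock: 15.5
position: [0.4786, 0.3972, 0.1248]
tool_rot: [-2.198, 0.05, 2.199]
force: [1.2, 0.2, 0.1]
finger_gap: 0.0318
```

```bash
python3 go.py 603 -186.5 120 66;python3 - <<'E'
from h import *
c=cap('wrist'); save(c['img'],'w8.png',1.2)
E
```

```text
t 15.5 TCP [478.6 397.2 124.8] q6 2.22 F [1.2 0.2 0.1] gap 31.8 tilt 0.04
jaw -92.6 toolz [-1.    0.05  0.  ]
tool shift first (mm) [   5.   577.4 -150.6]
yaw 0.374 or -2.768
shift after yaw [   5.   482.6 -351. ]
```

View pics/w8.png

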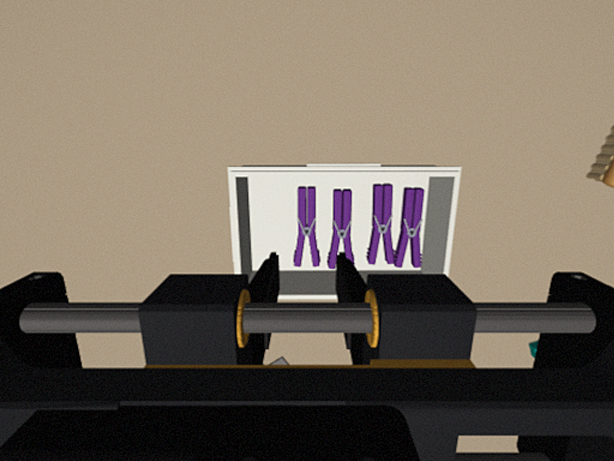

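Both pegs are in the box, parallel at (307,225) and (343,230). Next is the black fob.

Request:
carry_out([
  [0,0.0445,-0.0115,0,0.06],
  [0,0.0445,-0.0115,0,0.06],
  [0,0.0445,-0.0115,0,0.06],
  [0,0.0445,-0.0115,0,0.06],
  [0,0.0445,-0.0115,0,0.06],
  [0,0.0445,-0.0115,0,0.06],
  [0,0.0445,-0.0115,0,0.06],
  [0,0.0445,-0.0115,0,0.06],
])

```text
clock: 16.35
position: [0.5552, 0.0358, 0.1241]
tool_rot: [-2.2, 0.05, 2.197]
force: [0.3, 0.2, -0.2]
finger_gap: 0.0598
```

Request:
carry_out([
  [0,0.0445,-0.0115,0,0.06],
  [0,0.0445,-0.0115,0,0.06],
  [0,0.0445,-0.0115,0,0.06],
  [0,0.0445,-0.0115,0,0.06],
  [0,0.0445,-0.0115,0,0.06],
  [0,0,0,0.125,0.06],
  [0,0,0,0.125,0.06],
  [0,0,0,0.124,0.06],
])

```text
clock: 17.15
position: [0.6024, -0.188, 0.1237]
tool_rot: [-1.987, 0.429, 1.986]
force: [-0.2, -0.3, 1.3]
finger_gap: 0.0596
```

Request:
carry_out([
  [0,0,0,0,0.06],
  [0,0,0,0,0.06],
])

```text
clock: 17.35
position: [0.6024, -0.1872, 0.1236]
tool_rot: [-1.992, 0.421, 1.991]
force: [0.3, -0.2, 0.2]
finger_gap: 0.0603
```

```bash
python3 go.py 603 -186.5 80 66;python3 - <<'E'
from h import *
c=cap('wrist'); save(c['img'],'w9.png',1.5)
W=world(c); img=c['img'].astype(int)
m=(np.hypot(W[...,0]-.60,W[...,1]+.185)<.06)&(W[...,2]>.008)&(W[...,2]<.03)
P=W[m]*1000;print(len(P),cv2.minAreaRect(P[:,:2].astype(np.float32)))
m&=(img.max(-1)<90)
P=W[m]*1000;print(len(P),cv2.minAreaRect(P[:,:2].astype(np.float32)))
E
```

```text
t 17.35 TCP [ 602.4 -187.2  123.6] q6 1.6 F [ 0.3 -0.2  0.2] gap 60.3 tilt 0.04
jaw -113.9 toolz [-0.91  0.4  -0.  ]
tool shift first (mm) [43.6 -0.9 -0.2]
yaw 0.002 or -3.139
shift after yaw [43.6 -0.9 -0.2]
1543 ((603.5164794921875, -190.00341796875), (35.900230407714844, 59.75480270385742), 69.46382141113281)
1130 ((603.3710327148438, -190.3957061767578), (35.04848861694336, 59.748779296875), 69.5176010131836)
```

View pics/w9.png

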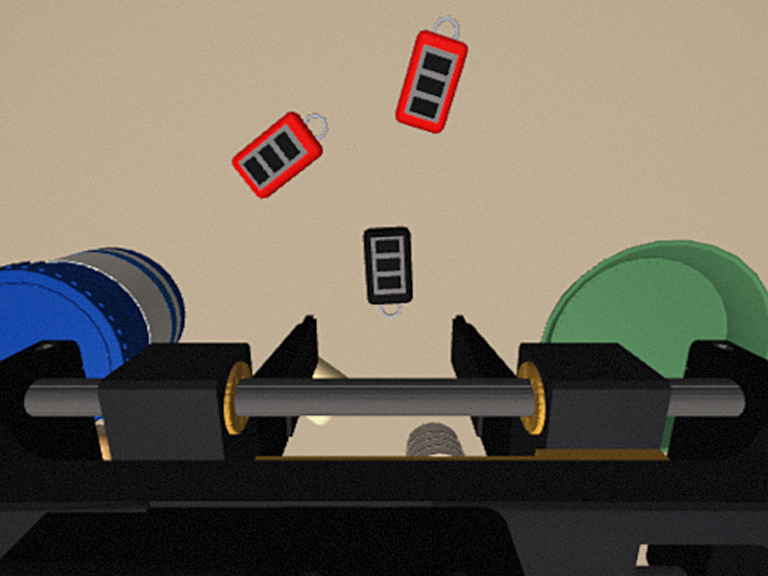

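The black fob is at (388,265) with its ring toward the robot. The red ones at (277,155) and (432,80) are left alone. Fine-align and grasp.

Request:
carry_out([
  [0.03,0.0015,-0.002,-0.058,0.06],
  [0.04,0,0,0,0.06],
  [0.035,0,0,0,0.06],
  [0.015,0,0,0,0.06],
  [0.01,0,0,0,0.06],
  [0.004,0,0,0,0.06],
  [0.003,0,0,0,0.06],
  [0,0,0,0,0.06],
])

```text
clock: 18.2
position: [0.6045, -0.1898, -0.0125]
tool_rot: [-2.027, 0.37, 2.023]
force: [-0.3, 1.0, 0.7]
finger_gap: 0.0598
```

```bash
python3 go.py 603.5 -189 -16 69.4
```

```text
t 18.2 TCP [ 604.5 -189.8  -12.5] q6 1.54 F [-0.3  1.   0.7] gap 59.8 tilt 0.13
jaw -110.7 toolz [-0.94  0.35 -0.  ]
tool shift first (mm) [ 3.5 -0.4  1.3]
yaw -0.001 or 3.14
shift after yaw [ 3.5 -0.4  1.3]
```

Request:
carry_out([
  [0.003,0,0,0,0.06],
  [0,0,0,0,0.02],
  [0,0,0,0,0.02],
  [0,0,0,0,0.02],
  [0,0,0,0,0.02],
  [0,0,0,0,0.02],
])

```text
clock: 18.8
position: [0.6036, -0.1895, -0.0167]
tool_rot: [-2.025, 0.37, 2.024]
force: [0.4, -0.2, 0.4]
finger_gap: 0.0354
```

Request:
carry_out([
  [-0.01,0,0,0,0.02],
  [-0.04,0,0,0,0.02],
  [-0.045,0,0,0,0.02],
  [-0.03,0,0,0,0.02],
  [0,0,0,0,0.02],
  [0,0,0,0,0.02],
])

```text
clock: 19.4
position: [0.604, -0.1896, 0.1095]
tool_rot: [-2.027, 0.37, 2.023]
force: [0.2, 0.0, -1.0]
finger_gap: 0.0358
```

```bash
python3 - <<'E'
from h import *
for n in('scene','wrist','side'):
    c=cap(n);W=world(c)*1000
    m=(np.hypot(W[...,0]-460,W[...,1]+347)<120)&(W[...,2]>24)&(W[...,2]<40)
    img=c['img'].astype(int); m&=(img[...,1]>img[...,0]+12)
    P=W[m]
    # circle LSQ
    A=np.c_[2*P[:,:2],np.ones(len(P))];s=np.linalg.lstsq(A,(P[:,:2]**2).sum(1),rcond=None)[0]
    print(n,len(P),s[:2],np.sqrt(s[2]+s[:2]@s[:2]),np.percentile(P[:,2],[50,95]), cv2.minEnclosingCircle(P[:,:2].astype(np.float32)))
save(load('wrist')['img'],'w10.png',1.2)
E
python3 go.py 460 -347 100 69.4
```

```text
scene 173 [ 461.15710379 -346.95818408] 85.11391689457925 [27.84453999 31.97375153] ((459.5779113769531, -346.4012756347656), 89.90303039550781)
wrist 1013 [ 465.27726563 -348.85613316] 83.4087068734946 [28.11684325 29.56617086] ((484.8799133300781, -356.18121337890625), 81.9075927734375)
side 261 [ 462.39828665 -348.10130852] 84.80558258775685 [29.24023862 32.48284504] ((464.3462829589844, -349.7108154296875), 90.8911361694336)
t 19.55 TCP [ 602.  -188.8  105.8] q6 1.54 F [ 0.  -0.4 -1. ] gap 35.8 tilt 0.23
jaw -110.7 toolz [-0.94  0.35  0.  ]
tool shift first (mm) [  6.1 198.2  76.9]
yaw -0.002 or 3.14
shift after yaw [  6.1 198.   77.3]
```

View pics/w10.png

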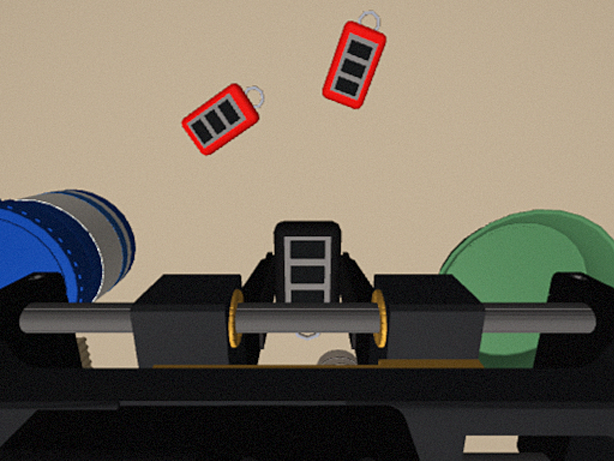

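Request:
carry_out([
  [0,0.0446,0.0142,0,0.02],
  [0,0.0446,0.0142,0,0.02],
  [0,0.0446,0.0142,0,0.02],
  [0,0.0446,0.0142,0,0.02],
  [0,0.0446,0.0142,0,0.02],
  [0,0,0,0,0.02],
  [0,0,0,0,0.02],
])

```text
clock: 20.25
position: [0.4569, -0.3729, 0.1063]
tool_rot: [-2.02, 0.37, 2.025]
force: [-0.1, -0.4, -0.6]
finger_gap: 0.0361
```

```bash
python3 - <<'E'
from h import *
c=cap('wrist');save(c['img'],'w11.png',1.2)
c=cap('scene');save(c['img'][60:220,120:320],'s11.png',3)
E
python3 go.py 456.9 -372.6 -10 69.4
```

```text
t 20.35 TCP [ 458.2 -371.8  106.9] q6 1.16 F [-0.5  0.6  0.2] gap 35.8 tilt 0.13
jaw -110.7 toolz [-0.94  0.35  0.  ]
tool shift first (mm) [116.9   1.3   0.8]
yaw -0.001 or 3.141
shift after yaw [116.9   1.3   0.8]
```

View pics/w11.png

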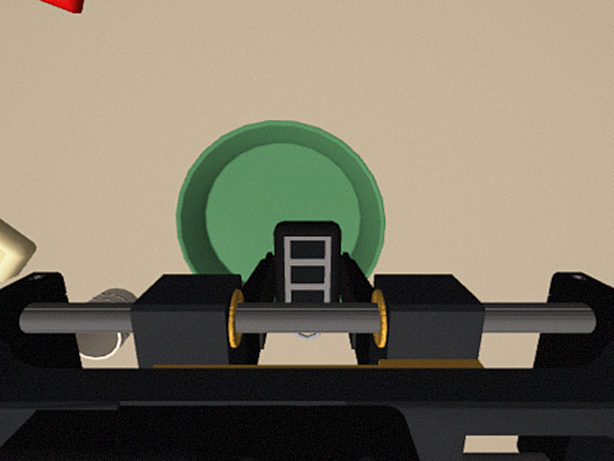

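View pics/s11.png

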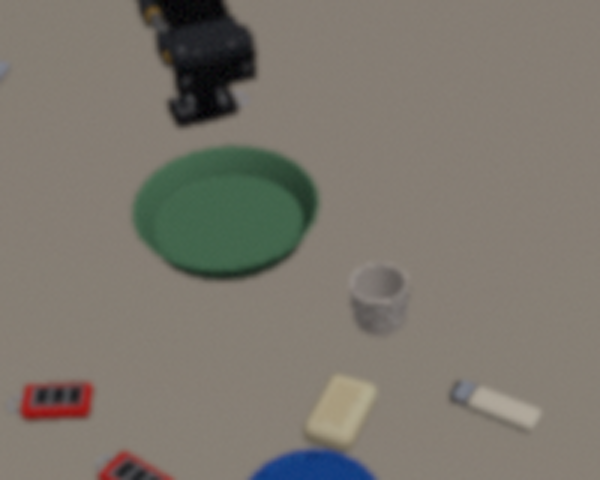

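Request:
carry_out([
  [0.03,0.001,0,0,0.02],
  [0.035,0,0,0,0.02],
  [0.025,0,0,0,0.02],
  [0.013,0,0,0,0.02],
  [0.007,0,0,0,0.02],
  [0.004,0,0,0,0.02],
  [0.001,0,0,0,0.02],
  [0,0,0,0,0.02],
])

```text
clock: 21.15
position: [0.4587, -0.3745, -0.0056]
tool_rot: [-2.027, 0.371, 2.023]
force: [0.3, -0.3, -1.9]
finger_gap: 0.0355
```

```bash
python3 go.py 456.9 -372.6 -10 69.4
```

```text
t 21.15 TCP [ 458.7 -374.5   -5.6] q6 1.16 F [ 0.3 -0.3 -1.9] gap 35.5 tilt 0.12
jaw -110.7 toolz [-0.94  0.35 -0.  ]
tool shift first (mm) [ 4.4 -1.1  2.4]
yaw -0.001 or 3.14
shift after yaw [ 4.4 -1.1  2.4]
```

Request:
carry_out([
  [0.002,0,0,0,0.02],
  [0.001,0,0,0,0.02],
  [0,0,0,0,0.02],
])

```text
clock: 21.45
position: [0.4579, -0.374, -0.0097]
tool_rot: [-2.025, 0.37, 2.024]
force: [-0.1, -0.8, -0.9]
finger_gap: 0.0355
```

```bash
python3 go.py 456.9 -372.6 -10 69.4
```

```text
t 21.45 TCP [ 457.9 -374.    -9.7] q6 1.16 F [-0.1 -0.8 -0.9] gap 35.5 tilt 0.02
jaw -110.7 toolz [-0.94  0.35 -0.  ]
tool shift first (mm) [ 0.3 -1.   1.5]
yaw -0.002 or 3.14
shift after yaw [ 0.3 -1.   1.5]
```

Release with a small opening, then rise.

Request:
carry_out([
  [0.0005,0,0,0,0.041],
  [0,0,0,0,0.041],
  [0,0,0,0,0.041],
  [-0.01,0,0,0,0.041],
  [-0.035,0,0,0,0.041],
  [-0.045,0,0,0,0.041],
  [-0.045,0,0,0,0.041],
  [0,0,0,0,0.041],
])

```text
clock: 22.25
position: [0.4619, -0.3777, 0.1344]
tool_rot: [-2.041, 0.379, 2.015]
force: [1.0, -0.7, 0.1]
finger_gap: 0.0408
```

```bash
python3 - <<'E'
from h import *
c=cap('wrist');save(c['img'],'w12.png',1.2)
E
python3 go.py 437 -8 80 20.5
```

```text
t 22.3 TCP [ 460.4 -376.2  130.6] q6 1.16 F [-0.2  1.1 -0.1] gap 40.7 tilt 0.58
jaw -110.7 toolz [-0.94  0.35 -0.01]
tool shift first (mm) [  47.9 -336.4  152.4]
yaw 0.852 or -2.29
shift after yaw [  47.9 -106.9  353.5]
```

View pics/w12.png

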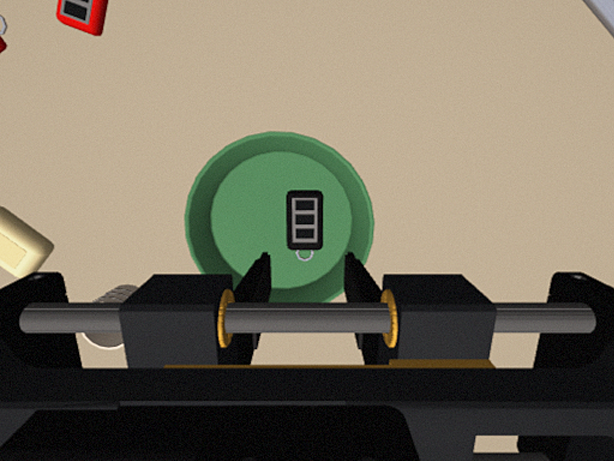

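Fob is flat in the dish (305,220), with room to its left. Next the lighter.

Request:
carry_out([
  [0,-0.042,0.019,0,0.045],
  [0,-0.042,0.019,0,0.045],
  [0,-0.042,0.019,0,0.045],
  [0,-0.042,0.019,0,0.045],
  [0,-0.042,0.019,0,0.045],
  [0,-0.042,0.019,0,0.045],
  [0,-0.042,0.019,0,0.045],
  [0,-0.042,0.019,0,0.045],
])

```text
clock: 23.1
position: [0.4331, -0.0041, 0.1235]
tool_rot: [-2.022, 0.37, 2.026]
force: [0.8, -0.4, 0.4]
finger_gap: 0.0452
```

Request:
carry_out([
  [0,0,0,0.142,0.045],
  [0,0,0,0.142,0.045],
  [0,0,0,0.142,0.045],
  [0,0,0,0.142,0.045],
  [0,0,0,0.142,0.045],
  [0,0,0,0.142,0.045],
  [0,0,0,0,0.045],
  [0,0,0,0,0.045],
])

```text
clock: 23.9
position: [0.4338, -0.0058, 0.1238]
tool_rot: [-1.469, 1.017, 1.471]
force: [-0.3, 0.1, 0.6]
finger_gap: 0.0454
```

```bash
python3 - <<'E'
from h import *
c=cap('wrist');save(c['img'],'w13.png',1.5)
W=world(c)
m=(np.hypot(W[...,0]-.437,W[...,1]+.008)<.06)&(W[...,2]>.006)&(W[...,2]<.03)
P=W[m]*1000;print(len(P),cv2.minAreaRect(P[:,:2].astype(np.float32)))
E
python3 go.py 437 -8 -15.5 20.5
```

```text
1328 ((437.0499267578125, -10.496814727783203), (23.897764205932617, 79.51130676269531), 18.839319229125977)
t 23.95 TCP [434.   -5.8 124. ] q6 2.64 F [-0.8 -0.4  0.5] gap 45.1 tilt 0.07
jaw -159.4 toolz [-0.35  0.94  0.  ]
tool shift first (mm) [139.5  -2.2  -3.2]
yaw 0.002 or -3.139
shift after yaw [139.5  -2.2  -3.2]
```

View pics/w13.png

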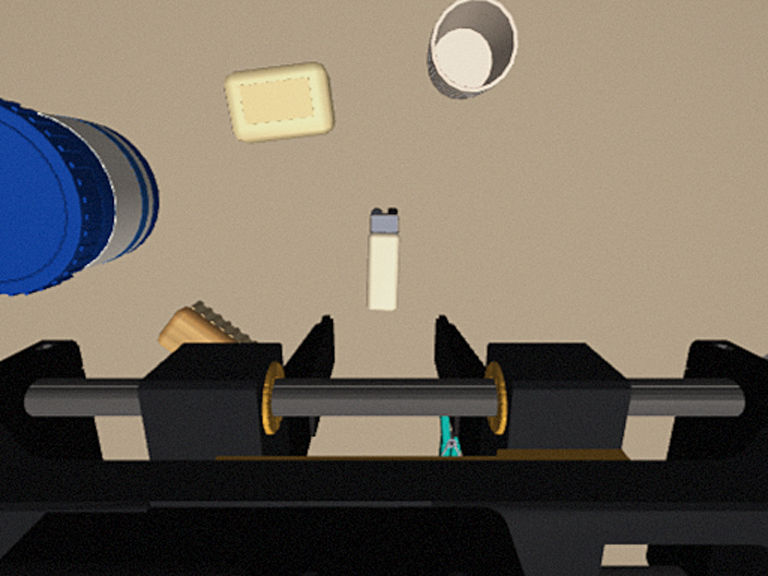

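Request:
carry_out([
  [0.03,-0.001,-0.004,0.025,0.045],
  [0.04,0,0,0,0.045],
  [0.035,0,0,0,0.045],
  [0.015,0,0,0,0.045],
  [0.01,0,0,0,0.045],
  [0.005,0,0,0,0.045],
  [0.003,0,0,0,0.045],
  [0,0,0,0,0.045],
])

```text
clock: 24.75
position: [0.4375, -0.0094, -0.0127]
tool_rot: [-1.451, 1.032, 1.449]
force: [-0.1, 0.1, -0.6]
finger_gap: 0.0451
```

```bash
python3 go.py 437 -9.5 -16.5 19
```

```text
t 24.75 TCP [437.5  -9.4 -12.7] q6 2.66 F [-0.1  0.1 -0.6] gap 45.1 tilt 0.07
jaw -160.9 toolz [-0.33  0.95 -0.  ]
tool shift first (mm) [3.8 0.5 0. ]
yaw 0.001 or -3.14
shift after yaw [3.8 0.5 0. ]
```

Request:
carry_out([
  [0.003,0,0,0,0.045],
  [0,0,0,0,0.01],
  [0,0,0,0,0.01],
  [0,0,0,0,0.01],
  [0,0,0,0,0.01],
  [0,0,0,0,0.01],
])

```text
clock: 25.35
position: [0.437, -0.0093, -0.0161]
tool_rot: [-1.45, 1.033, 1.45]
force: [-1.0, -0.1, 2.0]
finger_gap: 0.0235
```

Request:
carry_out([
  [-0.01,0,0,0,0.01],
  [-0.04,0,0,-0.125,0.01],
  [-0.045,0,0,-0.125,0.01],
  [-0.03,0,0,-0.125,0.01],
  [0,0,0,-0.125,0.01],
  [0,0,0,-0.125,0.01],
  [0,0,0,-0.125,0.01],
  [0,0,0,-0.126,0.01],
])

```text
clock: 26.15
position: [0.4369, -0.0093, 0.1094]
tool_rot: [-2.028, 0.366, 2.026]
force: [0.5, -1.0, 0.7]
finger_gap: 0.0236
```

Request:
carry_out([
  [0,0,0,0,0.01],
  [0,0,0,0,0.01],
])

```text
clock: 26.35
position: [0.4368, -0.0093, 0.109]
tool_rot: [-2.023, 0.373, 2.022]
force: [0.5, 0.3, -1.2]
finger_gap: 0.0236
```

```bash
python3 go.py 469 -322.5 107 69.3
```

```text
t 26.35 TCP [436.8  -9.3 109. ] q6 1.79 F [ 0.5  0.3 -1.2] gap 23.6 tilt 0.02
jaw -110.9 toolz [-0.93  0.36 -0.  ]
tool shift first (mm) [   2.1  281.2 -141.8]
yaw -0.004 or 3.138
shift after yaw [   2.1  281.7 -140.8]
```

Request:
carry_out([
  [0,0.0402,-0.0202,0,0.01],
  [0,0.0402,-0.0202,0,0.01],
  [0,0.0402,-0.0202,0,0.01],
  [0,0.0402,-0.0202,0,0.01],
  [0,0.0402,-0.0202,0,0.01],
  [0,0.0402,-0.0202,0,0.01],
  [0,0.0402,-0.0202,0,0.01],
  [0,0,0,0,0.01],
])

```text
clock: 27.15
position: [0.4694, -0.3272, 0.109]
tool_rot: [-2.022, 0.379, 2.02]
force: [0.0, -0.1, 0.5]
finger_gap: 0.0236
```

```bash
python3 go.py 469 -322.5 -10 69.3; python3 - <<'E'
from h import *
c=cap('wrist');save(c['img'],'w14.png',1.2)
E
```

```text
t 27.15 TCP [ 469.4 -327.2  109. ] q6 1.24 F [ 0.  -0.1  0.5] gap 23.6 tilt 0.11
jaw -111.1 toolz [-0.93  0.36 -0.  ]
tool shift first (mm) [119.   -4.4   2.2]
yaw -0.008 or 3.134
shift after yaw [119.   -4.4   2.2]
```

View pics/w14.png

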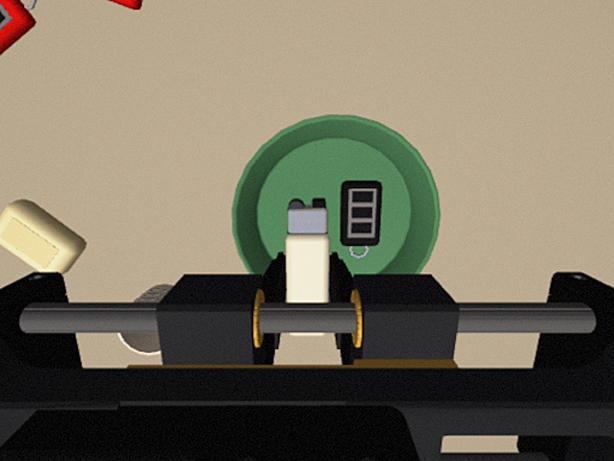

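Request:
carry_out([
  [0,0,0,0,0.01],
])

```text
clock: 27.3
position: [0.469, -0.3219, 0.1083]
tool_rot: [-2.022, 0.371, 2.024]
force: [-0.1, 0.1, -0.9]
finger_gap: 0.0236
```

```bash
python3 go.py 469 -322.5 -10 69.3
```

```text
t 27.3 TCP [ 469.  -321.9  108.3] q6 1.24 F [-0.1  0.1 -0.9] gap 23.6 tilt 0.08
jaw -110.8 toolz [-0.93  0.36  0.  ]
tool shift first (mm) [118.3   0.6  -0.3]
yaw -0.002 or 3.139
shift after yaw [118.3   0.6  -0.3]
```

Request:
carry_out([
  [0.03,0,0,0,0.01],
  [0.035,0,0,0,0.01],
  [0.025,0,0,0,0.01],
  [0.014,0,0,0,0.01],
  [0.008,0,0,0,0.01],
  [0.004,0,0,0,0.01],
  [0.001,0,0,0,0.01],
  [0,0,0,0,0.01],
])

```text
clock: 28.1
position: [0.4701, -0.3231, -0.0071]
tool_rot: [-2.026, 0.372, 2.023]
force: [-0.0, -0.5, -0.2]
finger_gap: 0.0239
```

Request:
carry_out([
  [0,0,0,0,0.01],
])

```text
clock: 28.2
position: [0.47, -0.3231, -0.0072]
tool_rot: [-2.026, 0.372, 2.023]
force: [-0.5, -0.7, -0.5]
finger_gap: 0.0238
```

```bash
python3 go.py 469 -322.5 -10 69.3
```

```text
t 28.2 TCP [ 470.  -323.1   -7.2] q6 1.24 F [-0.5 -0.7 -0.5] gap 23.8 tilt 0.12
jaw -110.8 toolz [-0.94  0.35 -0.  ]
tool shift first (mm) [ 2.8 -0.2  1.2]
yaw -0.001 or 3.141
shift after yaw [ 2.8 -0.2  1.2]
```

Request:
carry_out([
  [0.0025,0,0,0,0.01],
  [0,0,0,0,0.01],
  [0,0,0,0,0.03],
  [0,0,0,0,0.03],
  [0,0,0,0,0.03],
  [-0.01,0,0,0,0.03],
  [-0.035,0,0,0,0.03],
  [-0.045,0,0,0,0.03],
])

```text
clock: 29.0
position: [0.4675, -0.321, 0.078]
tool_rot: [-2.018, 0.368, 2.028]
force: [0.3, -0.5, -0.3]
finger_gap: 0.0302
```

Request:
carry_out([
  [-0.035,0,0,0,0.075],
  [0,0,0,0,0.075],
  [0,0,0,0,0.075],
  [0,0,0,0,0.075],
])

```text
clock: 29.4
position: [0.4685, -0.3218, 0.1129]
tool_rot: [-2.021, 0.369, 2.026]
force: [-0.3, 0.9, -0.2]
finger_gap: 0.0567
```

```bash
python3 - <<'E'
from h import *
c=cap('wrist');save(c['img'],'w15.png',1.2)
c=cap('side');save(c['img'][130:220,240:340],'d15.png',5)
W=world(c)*1000
m=(np.hypot(W[...,0]-435,W[...,1]+159)<45)&(W[...,2]>8)&(W[...,2]<60);P=W[m]
print('cup side',cv2.minEnclosingCircle(P[P[:,2]>38][:,:2].astype(np.float32)),np.percentile(P[:,2],98))
c=cap('scene');W=world(c)*1000
m=(np.hypot(W[...,0]-435,W[...,1]+159)<45)&(W[...,2]>8)&(W[...,2]<60);P=W[m]
print('cup scene',cv2.minEnclosingCircle(P[P[:,2]>38][:,:2].astype(np.float32)),np.percentile(P[:,2],98))
E
python3 go.py 434.5 -158 120 69.3
```

```text
cup side ((436.7951965332031, -159.3318328857422), 27.759281158447266) 47.673997699773274
cup scene ((434.0489501953125, -157.9619598388672), 29.152727127075195) 46.0395785856011
t 29.55 TCP [ 468.3 -321.7  112.2] q6 1.24 F [0.1 0.4 0.1] gap 68.5 tilt 0.2
jaw -110.7 toolz [-0.94  0.35  0.  ]
tool shift first (mm) [  -7.3 -141.1   89.7]
yaw -0.001 or 3.141
shift after yaw [  -7.3 -141.2   89.5]
```

View pics/w15.png

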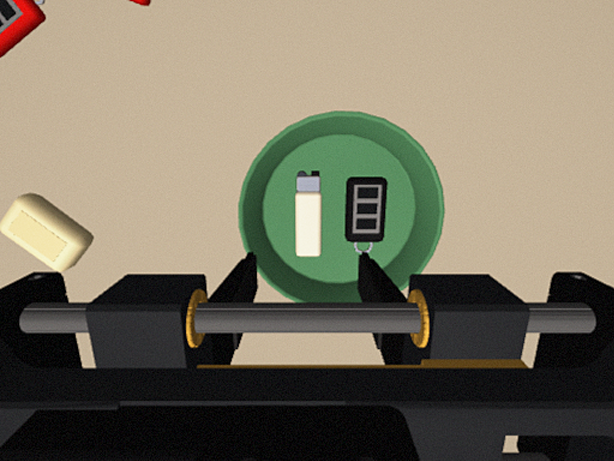

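View pics/d15.png

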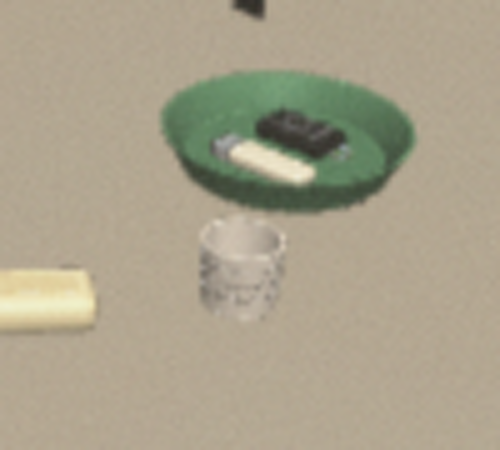

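Lighter (308,215) and fob (366,210) lie flat in the dish. Now the cup.

Request:
carry_out([
  [0,-0.0355,0.022,0,0.075],
  [0,-0.0355,0.022,0,0.075],
  [0,-0.0355,0.022,0,0.075],
  [0,-0.0355,0.022,0,0.075],
  [0,0,0,0,0.075],
  [0,0,0,0,0.075],
])

```text
clock: 30.15
position: [0.4369, -0.1578, 0.1134]
tool_rot: [-2.024, 0.369, 2.026]
force: [-0.5, -0.3, 0.6]
finger_gap: 0.0752
```

```bash
python3 - <<'E'
from h import *
c=cap('wrist');save(c['img'],'w16.png',1.2)
W=world(c)*1000
m=(np.hypot(W[...,0]-435,W[...,1]+159)<45)&(W[...,2]>38)&(W[...,2]<55);P=W[m]
print('cup wrist',len(P),cv2.minEnclosingCircle(P[:,:2].astype(np.float32)))
E
python3 go.py 435.5 -158.5 -13 69.3
```

```text
cup wrist 520 ((435.65838623046875, -159.6272735595703), 25.825403213500977)
t 30.2 TCP [ 437.2 -158.6  113.7] q6 1.47 F [ 0.2 -0.2  0.2] gap 74.9 tilt 0.04
jaw -110.7 toolz [-0.94  0.35  0.  ]
tool shift first (mm) [126.7   0.5   1.6]
yaw -0.0 or 3.141
shift after yaw [126.7   0.5   1.6]
```

View pics/w16.png

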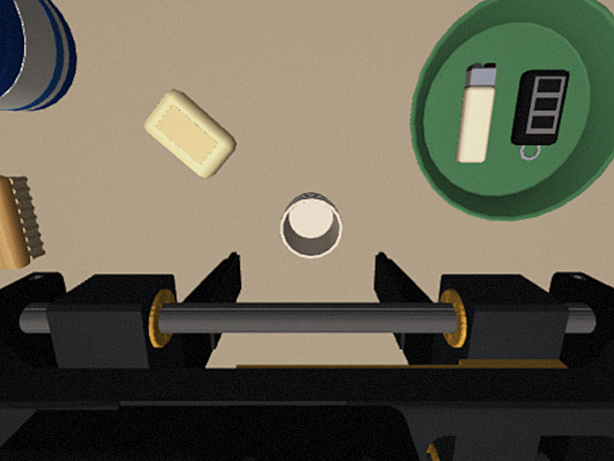

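Request:
carry_out([
  [0.03,0.001,0.001,0,0.075],
  [0.04,0,0,0,0.075],
  [0.03,0,0,0,0.075],
  [0.016,0,0,0,0.075],
  [0.008,0,0,0,0.075],
  [0,0,0,0,0.075],
  [0,0,0,0,0.075],
])

```text
clock: 30.9
position: [0.4369, -0.16, -0.009]
tool_rot: [-2.025, 0.372, 2.022]
force: [0.4, 0.1, 0.4]
finger_gap: 0.0752
```

```bash
python3 go.py 435.6 -159.4 -13 69.3
```

```text
t 30.9 TCP [ 436.9 -160.    -9. ] q6 1.47 F [0.4 0.1 0.4] gap 75.2 tilt 0.07
jaw -110.8 toolz [-0.93  0.36 -0.  ]
tool shift first (mm) [ 4.  -0.1  1.4]
yaw -0.002 or 3.14
shift after yaw [ 4.  -0.1  1.4]
```

Request:
carry_out([
  [0.003,0,0.001,0,0.06],
  [0,0,0,0,0.03],
  [0,0,0,0,0.03],
  [0,0,0,0,0.03],
  [0,0,0,0,0.03],
  [0,0,0,0,0.03],
  [0,0,0,0,0.03],
])

```text
clock: 31.6
position: [0.4354, -0.1589, -0.0123]
tool_rot: [-2.025, 0.371, 2.024]
force: [-1.0, 0.7, 4.2]
finger_gap: 0.0499
```

```bash
python3 go.py
```

```text
t 31.6 TCP [ 435.4 -158.9  -12.3] q6 1.47 F [-1.   0.7  4.2] gap 49.9 tilt 0.03
jaw -110.7 toolz [-0.94  0.35 -0.  ]
```

Request:
carry_out([
  [-0.01,0,0,0,0.03],
  [-0.04,0,0,0,0.03],
  [-0.045,0,0,0,0.03],
  [-0.045,0,0,0,0.03],
  [-0.04,0,0,0,0.03],
  [0,0,0,0,0.03],
  [0,0,0,0,0.03],
])

```text
clock: 32.3
position: [0.4356, -0.1589, 0.1685]
tool_rot: [-2.027, 0.371, 2.022]
force: [0.1, -0.4, -0.8]
finger_gap: 0.0499
```

```bash
python3 go.py 655.5 19 170; python3 - <<'E'
from h import *
c=cap('wrist');save(c['img'],'w17.png',1.2)
c=cap('side');save(c['img'][100:240,150:330],'d17.png',4)
for n in('scene','side'):
    c=cap(n);W=world(c)*1000
    m=(W[...,2]>86)&(W[...,2]<99)&(abs(W[...,0]-655)<70)&(abs(W[...,1]-19)<70)
    im=c['img'].astype(int);m&=im[...,2]>im[...,0]+40
    P=W[m];print(n,cv2.minEnclosingCircle(P[:,:2].astype(np.float32)),P[:,:2].min(0),P[:,:2].max(0))
E
```

```text
t 32.3 TCP [ 435.6 -158.9  168.5] q6 1.47 F [ 0.1 -0.4 -0.8] gap 49.9 tilt 0.15
jaw -110.7 toolz [-0.94  0.35 -0.  ]
tool shift first (mm) [  -1.2 -244.3 -142.6]
scene ((655.0537719726562, 20.23707389831543), 54.728736877441406) [603.26796968 -33.0465794 ] [709.78212104  74.96486942]
side ((657.5722045898438, 20.059112548828125), 54.88618469238281) [603.81232995 -33.38531217] [707.70997293  72.02148813]
```

View pics/w17.png

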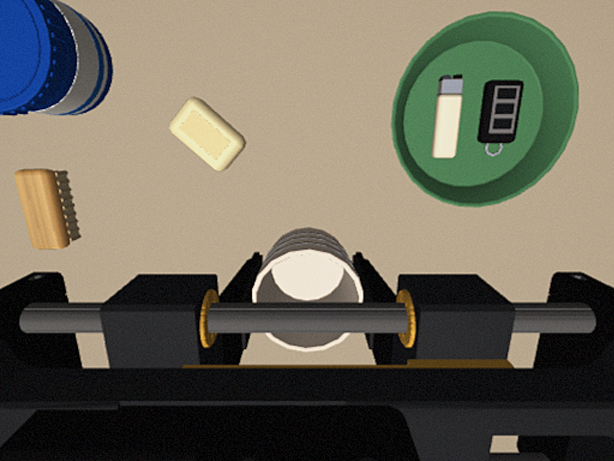

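View pics/d17.png

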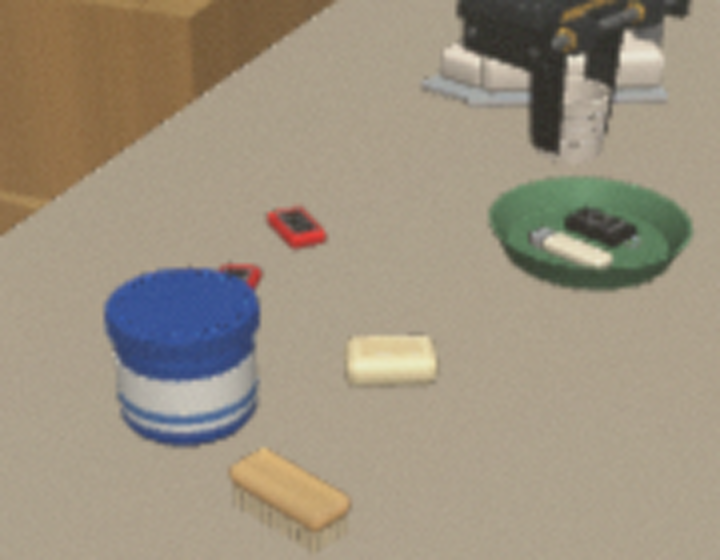

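Request:
carry_out([
  [0,-0.035,-0.0205,0,0.03],
  [0,-0.035,-0.0205,0,0.03],
  [0,-0.035,-0.0205,0,0.03],
  [0,-0.035,-0.0205,0,0.03],
  [0,-0.035,-0.0205,0,0.03],
  [0,-0.035,-0.0205,0,0.03],
  [0,-0.035,-0.0205,0,0.03],
  [0,0,0,0,0.03],
])

```text
clock: 33.3
position: [0.6575, 0.0224, 0.1641]
tool_rot: [-2.022, 0.367, 2.029]
force: [0.3, -0.8, -1.0]
finger_gap: 0.0498
```

Request:
carry_out([
  [0.02,0,0,0,0.03],
  [0.02,0,0,0,0.03],
  [0,0,0,0,0.03],
  [0,0,0,0,0.03],
])

```text
clock: 33.7
position: [0.6549, 0.0191, 0.1258]
tool_rot: [-2.021, 0.372, 2.027]
force: [0.2, -0.1, 0.1]
finger_gap: 0.0499
```

```bash
python3 go.py 656 19.7 80; python3 - <<'E'
from h import *
c=cap('side');save(c['img'][100:240,130:310],'d18.png',4)
W=world(c)*1000
for n in('side','scene'):
    c=cap(n);W=world(c)*1000
    im=c['img'].astype(int)
    m=(np.hypot(W[...,0]-656,W[...,1]-20)<35)&(W[...,2]>110)&(W[...,2]<200)&(im.min(-1)>100)
    print(n,m.sum(),np.percentile(W[m][:,2],[1,5,95,99]))
E
```

```text
t 33.7 TCP [654.9  19.1 125.8] q6 1.88 F [ 0.2 -0.1  0.1] gap 49.9 tilt 0.17
jaw -110.8 toolz [-0.93  0.35  0.  ]
tool shift first (mm) [45.8 -1.  -1. ]
side 312 [142.8446667  145.13684302 186.27311826 187.55503696]
scene 2 [167.27048203 167.32674395 168.59263698 168.6488989 ]
```

View pics/d18.png

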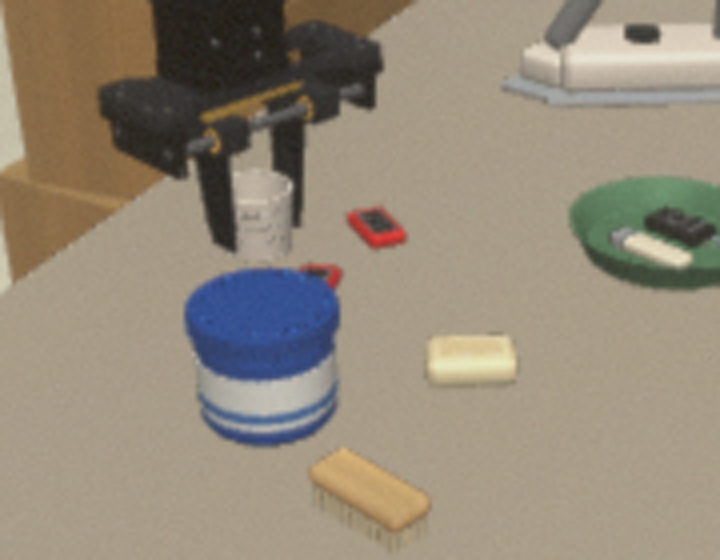

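Request:
carry_out([
  [0.015,-0.001,-0.001,0,0.03],
  [0.015,0,0,0,0.03],
  [0.008,0,0,0,0.03],
  [0.003,0,0,0,0.03],
  [0.001,0,0,0,0.03],
  [0,0,0,0,0.03],
  [0,0,0,0,0.03],
])

```text
clock: 34.55
position: [0.6579, 0.0201, 0.0859]
tool_rot: [-2.025, 0.37, 2.023]
force: [-0.4, -1.3, -0.9]
finger_gap: 0.05
```

```bash
python3 go.py 656 19.7 80
```

```text
t 34.55 TCP [657.9  20.1  85.9] q6 1.88 F [-0.4 -1.3 -0.9] gap 50.0 tilt 0.07
jaw -110.8 toolz [-0.94  0.35 -0.  ]
tool shift first (mm) [5.9 1.  1.7]
```

Request:
carry_out([
  [0.002,0,0.001,0,0.03],
  [0.002,0,0,0,0.03],
  [0.001,0,0,0,0.03],
  [0,0,0,0,0.03],
  [0,0,0,0,0.03],
])

```text
clock: 35.05
position: [0.6565, 0.0204, 0.0801]
tool_rot: [-2.024, 0.371, 2.024]
force: [0.0, -0.7, -0.6]
finger_gap: 0.0498
```

```bash
python3 go.py 656 19.7 80;  python3 - <<'E'
from h import *
c=cap('side');save(c['img'][130:240,160:260],'d19.png',6)
E
```

```text
t 35.05 TCP [656.5  20.4  80.1] q6 1.88 F [ 0.  -0.7 -0.6] gap 49.8 tilt 0.0
jaw -110.8 toolz [-0.94  0.35  0.  ]
tool shift first (mm) [0.1 0.8 0.2]
```

View pics/d19.png

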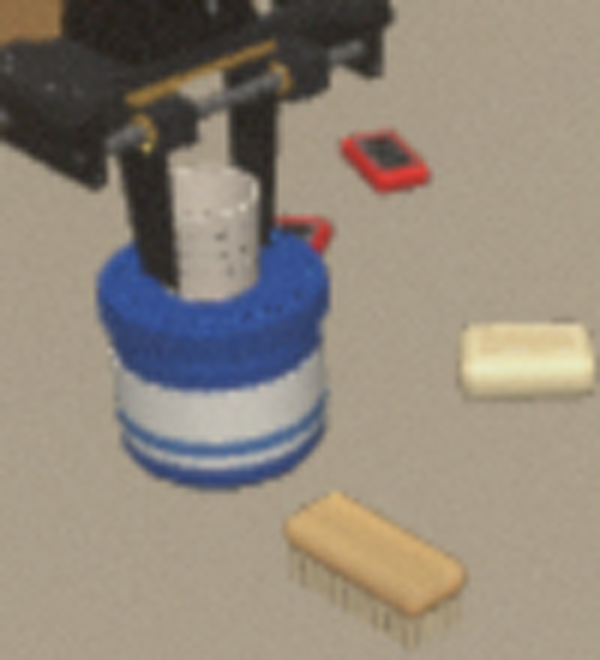

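Request:
carry_out([
  [0.0005,0,0,0,0.03],
  [0,0,0,0,0.06],
  [0,0,0,0,0.065],
  [0,0,0,0,0.07],
  [-0.005,0,0,0,0.075],
  [-0.02,0,0,0,0.075],
  [-0.04,0,0,0,0.075],
  [-0.04,0,0,0,0.075],
])

```text
clock: 35.9
position: [0.6557, 0.0205, 0.1851]
tool_rot: [-2.022, 0.371, 2.026]
force: [0.7, 0.4, 0.9]
finger_gap: 0.0747
```

```bash
python3 go.py; python3 - <<'E'
from h import *
c=cap('side');save(c['img'],'d20.png',1.5)
c=cap('scene');save(c['img'],'s20.png',1.5)
c=cap('wrist');save(c['img'],'w20.png',1.2)
for n in('side','scene'):
    c=load(n);W=world(c)*1000; im=c['img'].astype(int)
    m=(np.hypot(W[...,0]-656,W[...,1]-20)<35)&(W[...,2]>128)&(W[...,2]<145)
    print(n,'cup rim',cv2.minEnclosingCircle(W[m][:,:2].astype(np.float32)),np.percentile(W[m][:,2],95))
E
python3 m.py
```

```text
t 35.9 TCP [655.7  20.5 185.1] q6 1.88 F [0.7 0.4 0.9] gap 74.7 tilt 0.12
jaw -110.8 toolz [-0.94  0.35  0.  ]
side cup rim ((657.4981079101562, 20.389278411865234), 27.649580001831055) 139.61625349562163
scene cup rim ((656.1472778320312, 22.033384323120117), 26.86583137512207) 138.432290863239
scene counter z 5.287771870982061e-05
scene [127.5 133.5] n 3285 rgb [128 124 123] ctr (563, -746) wh 402 178 ang 48 ztop 133.5
scene [267. 195.] n 657 rgb [68 98 76] ctr (501, -378) wh 171 74 ang 54 ztop 29.3
scene [208.5 289.5] n 274 rgb [118  57  56] ctr (708, -265) wh 38 59 ang 51 ztop 16.3
scene [337.5 351. ] n 2545 rgb [ 79  93 120] ctr (618, -28) wh 231 107 ang 51 ztop 121.5
scene [529.5 300. ] n 216 rgb [ 45 118 116] ctr (322, 122) wh 28 78 ang 21 ztop 14.1
scene [247.5 330. ] n 303 rgb [115  59  58] ctr (709, -150) wh 36 67 ang 12 ztop 16.2
scene [433.5 358.5] n 588 rgb [148 127  95] ctr (531, 104) wh 37 85 ang 70 ztop 33.4
scene [612.  364.5] n 260 rgb [161  97  39] ctr (331, 300) wh 30 79 ang 39 ztop 13.5
scene [598.5 439.5] n 4211 rgb [118 114 123] ctr (470, 370) wh 188 119 ang 88
[... 638 characters left out ...]
 86 ang 53 ztop 18.3
side [294.  277.5] n 1645 rgb [111 117 139] ctr (711, -81) wh 107 336 ang 28 ztop 125.9
side [370.5 285. ] n 268 rgb [209 195 155] ctr (541, -85) wh 68 45 ang 22 ztop 27.1
side [139.5 349.5] n 1327 rgb [153 153 153] ctr (840, 265) wh 112 185 ang 81 ztop 79.3
side [333. 336.] n 458 rgb [178 151 108] ctr (547, 96) wh 38 114 ang 68 ztop 34.5
side [442.5 381. ] n 181 rgb [ 72 146 135] ctr (325, 120) wh 25 81 ang 20 ztop 14.8
side [282.  457.5] n 5673 rgb [158 152 155] ctr (485, 369) wh 188 151 ang 87 ztop 58.1
side [403.5 457.5] n 304 rgb [205 112  54] ctr (332, 298) wh 27 78 ang 38 ztop 14.6
side [393.  559.5] n 940 rgb [164 164 158] ctr (296, 440) wh 99 49 ang 26 ztop 15.0
```

View pics/s20.png

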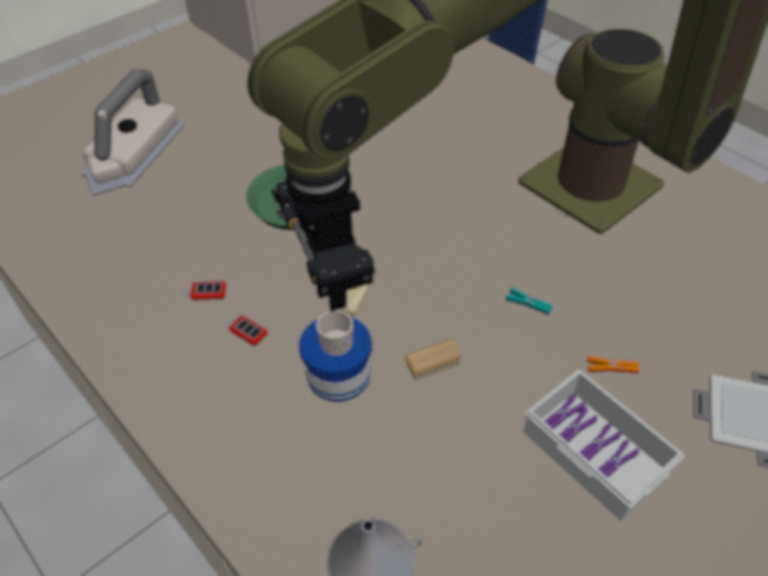

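View pics/d20.png

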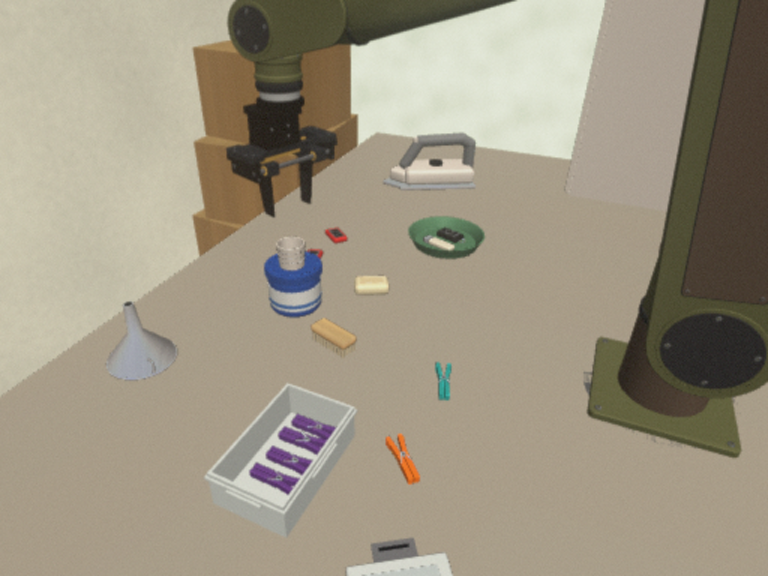

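```bash
python3 - <<'E'
from h import *
a=cv2.imread('pics/side0.png')[410:500,350:450];b=cv2.imread('pics/d20.png')[410:500,350:450]
cv2.imwrite('pics/or.png',cv2.resize(np.hstack([a,b]),None,fx=3.5,fy=3.5))
d=load('side');W=world(d)*1000;s=load('scene')
m=(np.hypot(W[...,0]-470,W[...,1]-370)<90)&(W[...,2]>8)&(W[...,2]<30)
im=d['img'].astype(int);m&=(im[...,2]>im[...,1]+25)
n,l,st,ce=cv2.connectedComponentsWithStats(m.astype(np.uint8))
for i in range(1,n):
    if st[i,4]>60: P=W[l==i];print('peg',cv2.minAreaRect(P[:,:2].astype(np.float32)),np.percentile(P[:,2],[50,95]))
cv2.imwrite('pics/box20.png',cv2.resize(cv2.imread('pics/d20.png')[375:540,200:370],None,fx=3.5,fy=3.5))
E
```

```text
peg ((470.3160400390625, 311.96173095703125), (49.15679168701172, 66.84855651855469), 86.34988403320312) [17.00118892 19.45087286]
peg ((470.6860046386719, 364.7241516113281), (19.263010025024414, 63.16386795043945), 85.43811798095703) [16.99290372 19.19530684]
peg ((473.2003173828125, 397.6602783203125), (22.59857940673828, 65.26312255859375), 86.75957489013672) [17.04924774 19.12724243]
```

View pics/or.png

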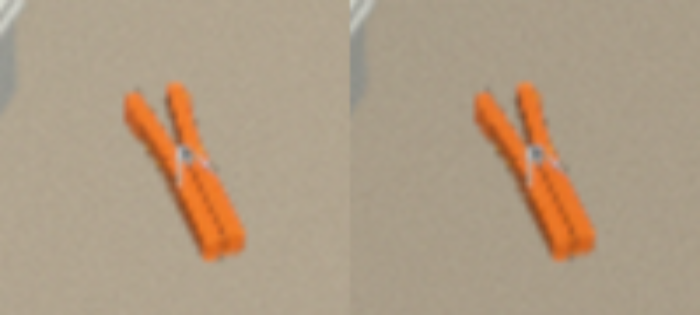

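View pics/box20.png

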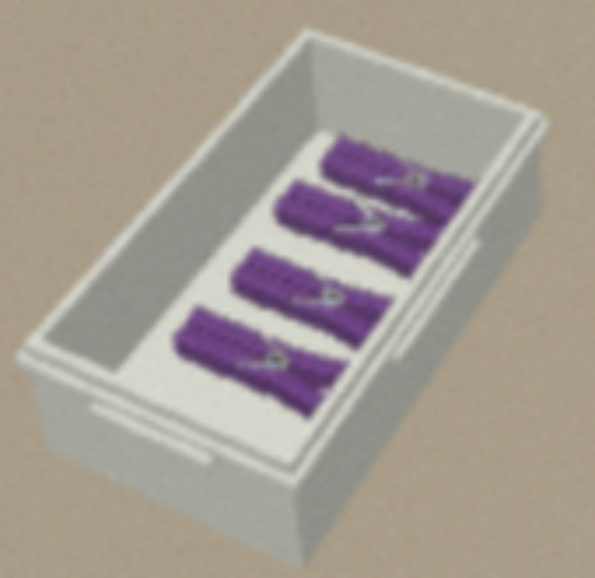

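View pics/w20.png

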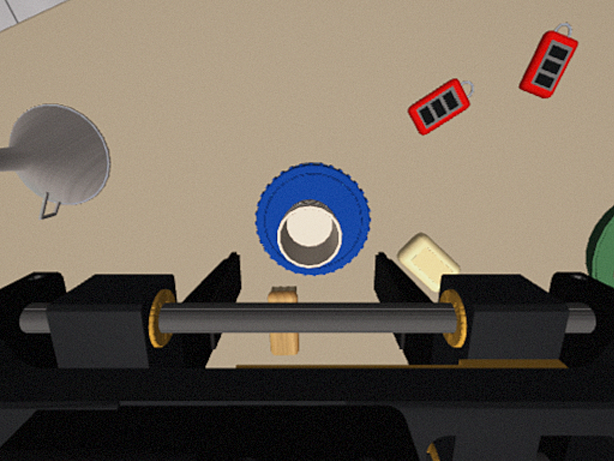

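Side crops: the orange peg's pixels match the first picture, so it was not touched. All four pegs lie flat and parallel in the box, the cup stands mid-lid (wrist 310,230), and the gripper is clear. Rise a little further and hand in.

Request:
carry_out([
  [-0.03,0,0,0,0.075],
  [-0.02,0,0,0,0.075],
  [0,0,0,0,0.075],
  [0,0,0,0,0.075],
])

```text
clock: 36.45
position: [0.656, 0.0204, 0.2334]
tool_rot: [-2.023, 0.371, 2.025]
force: [0.1, -0.6, -0.8]
finger_gap: 0.0747
```

```bash
python3 -c "
from h import *
print(env.job_done())"; python3 go.py
```

```text
the job is handed in; nothing more can be done
None
the job is handed in; nothing more can be done
```

The whole job is done and was handed in at about 36.5 s. Both purple pegs lie flat in the box, the black fob and the lighter are flat in the dish, and the dosing cup stands on the tub's lid. I did them in that order, let go of everything and moved the gripper clear.

**Last checks:**
- **Pegs:** they are on the box floor, about 34 mm apart and parallel to the two already there.
- **Fob and lighter:** they lie side by side on the dish's floor.
- **Cup:** the side and scene cameras put its rim 0–2 mm from the lid's centre, and it looks upright in the pictures.
- **Box, soap and brush:** the box measured where it began. The soap and brush matched to within 1–2 mm, each in one camera; the brush's side-camera fit was skewed and I set it aside.
- **Dish and tub:** neither looks shifted or tilted in the pictures, but I did not measure how level they stand.

**What failed or disagreed:**
- **First peg grasp:** the first grasp closed over the top of the peg without moving it. The cameras showed the fingertips about 21 mm higher than the reported TCP z, so I corrected for that from then on.
- **Orange peg:** its measured angle differed by about 5° between the first and last fits, but the before and after pictures show it in the same place.

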